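Roof the model vans and start the UV curing cabinet

ROBOT

A 7-joint arm with a two-finger parallel gripper is mounted at the origin on the work surface. World frame = base frame: x ahead of the robot, y to its left, z up, the work surface at z = 0. Lengths are in m, angles in rad, forces in N, time in s.
With the tool pointing down it reaches from about 0.4 to 0.85 m from the base axis. Payload 4.5 kg.
Tool frame: the origin (TCP) lies midway between the tips of the shut fingers; the grasp point (between the pads) lies arm.grip_depth behind it (arm.grip_depth is the distance from the TCP to the grasp point, in m); y points along the fingers, z is the direction in which the jaws open and shut, and the axes are right-handed (so a half turn about y gives the same grasp; the last joint's range is limited). The gripper opens to 88 mm and grips with 3 to 60 N. Pads are 18 mm wide; open, the fingers measure 123 mm over their backs; the gripper's body (75 mm by 187 mm) begins 45 mm behind the grasp point.
Start: joints at [-1.263, 0.689, -0.195, 1.565, 0.157, 0.902, -0.215], TCP at [0.169, 0.602, 0.239] pointing down, gripper open.
Joint ranges: [-3.01, 3.01], [-0.46, 2.08], [-1.47, 1.51], [0.13, 2.56], [-1, 4.14], [0.04, 2.09], [-2.66, 2.66]. Speed limits (rad/s): [2.57, 2.57, 3.14, 3.14, 3.14, 3.14, 3.14].

INTERFACE

Orientations are given as a unit quaternion [w, x, y, z].
In Python, from plant import arm, vision, spot_in, cut_out gives the robot as it stands.
- The arm moves only by the tool jog_arm, never from a script. Its argument "commands" is a list of rows, each a list of 7 numbers: the opening in per cent of the stroke, from 0 (shut) to 100 (fully open), then the shift along the tool's x, y, z in units of 30 mm (1.0 is 30 mm), then the turn, a rotation vector about the tool's x, y, z in units of 6 degrees (1.0 is 6 degrees). In form: [[claw, dx, dy, dz, wx, wy, wz], ...]. A call has exactly 5 rows; each row is the pose to reach, as a shift and turn from the pose measured when the call began, along the tool's axes at that moment; what a row does not reach only later rows make up. A row lasts 1/12 s, in which the tool goes at most 41.7 mm and 7.16 degrees, less where a joint would pass 70% of its speed; a pose out of reach is approached as far as the arm can. A call with a gripper value outside its range is refused whole. The fingers move at their own pace and stop on an object; the grip force is fixed at half the most. Time passes only in rows, so rows that repeat a pose let the fingers close, or fill a call up. It gives the time, the measured TCP pose, the force and the opening at its end, in the units of the state.
- arm.state(): the state, without advancing time (a new reading comes with each control period).
- vision.capture(name): name is "scene" or "top" or "wrist"; returns a dict with "color" (384x512x3 uint8, red, green, blue), "mtx" (3x3 intrinsics, pixels), "cam_to_world" (4x4, takes a point from camera to world coordinates); the wrist camera has in their place "tool_from_camera" (4x4, takes a point from camera to tool coordinates, whose origin is the TCP and whose axes are the tool frame's). Camera axes: x right, y up, looking along -z (the intrinsics and any distortion apply to the point x, -y, -z); pixel columns grow to the right and rows downward; lengths in m; the calibration is good to about 2 mm. A picture is of the moment at which its call begins: read the wrist's pose just before it. There is no depth.
- arm.sign_off(): hands the job in, once; it reports no verdict.
Trained networks look in the newest picture that a camera, given by its name, has taken for a name from the list of things; names that differ only in an ending like _2 or _b are one class to them, and where a whole thing is asked for, a point or a joint stands for the part that bears it (a point fixed in the world has none). Each returns a list of dicts, best first, with "p" (0 to 1); they miss things now and then, are a little off and sometimes report something else, mostly with a low value. They report only what shows in the picture. A call takes as long as a camera call. They do not tell look-alikes from the thing itself.
- spot_in(camera, name): "at" ([x, y, z] in m, in world coordinates, good to about 4 mm: the middle of the surface that is visible of it).
- cut_out(camera, name): "region" (384x512 bool, what is visible of it).
The state is a dict: "t": time; "q": joint angles; "joint_velocities": joint speeds; "joint_torque": joint torques, N m; "eef_pos": TCP position; "tcp_rot": TCP orientation; "wrist_force": force on the tool from outside, world axes, zero at the start; "moment": the same for the moment, N m; "opening": finger opening in m.
Only numpy, scipy, OpenCV 4.12 (cv2) and the standard library are available. Lean on these libraries where they do the work, as an engineer would, in place of code of your own. Each camera call takes 0.05 s, during which the arm holds its last target.

TASK

Slide the curing cabinet's guard open, stand every van from the cutting mat upright on the floor of its bay and set a roof squarely on each van, so that the roof sits fully down. Then slide the guard fully shut and, only once it is shut, press the start button. A roof left over is a spare; do not disturb the jar, the spray can or the screwdriver.

Things in the scene. Friction and masses are not known exactly. Their poses are not given: they have to be found in the camera images.
- cabinet: Fixed low UV curing cabinet, grey, 138 mm high. Origin at bench height under the centre of its open-topped loading bay; +x to its rear, +y to its left, z up. Bay 276 (x) by 312 mm (y) inside, floor at z = 20 mm; rear and right walls 138 mm high (rear track 150), front wall 90 mm; closed lamp housing from y = +156 to +491 mm, 138 mm high; console ledge in front, 74 mm high, x = -204 to -148 mm.
- bay_floor (a point): Centre of the bay's floor, frame parallel to the cabinet's. Vans may stand anywhere on the floor; there is room for four in a two by two pattern at about x = +-60, y = +-75 mm from here, long axes along the cabinet's y.
- guard (a joint): Position of the tinted see-through sliding guard over the bay, in m: 0 = fully shut (it may start up to 0.05 ajar), 0.32 = fully open, over the lamp housing. Slides level along the cabinet's +y to open; about 2.5 N of friction, stays where left. Pane top 148 mm above the bench; a front skirt hangs to 89 mm at the cabinet's x = -154 mm. It must be open for roofs to go in.
- guard_handle (a point): Centre of the bar of the guard's black D-shaped handle: 12 mm thick, 100 mm long along the cabinet's x, axis 190 mm above the bench and 42 mm above the pane, near the guard's right-hand (closing) edge. Moves with the guard; its frame is parallel to the cabinet's.
- start (a joint): Travel of the start button, in m: 0 = up, 0.006 = fully pressed (5 N); springs back.
- start_top (a point): Centre of the top of the round start button (black, 30 mm across, in a grey housing) on the cabinet's front console ledge, right of the timer display and its small dial; pressed straight down.
- van1: Model goods-van body, brown, loose: a hollow open-topped box 120 mm long (x), 52 wide (y), 55 high, walls 4 mm, inside 112 by 44 mm, about 0.3 kg. Stands on the mat at first. Origin at the centre of its underside, z up. May be absent (None).
- van2: Model goods-van body, brown, loose: a hollow open-topped box 120 mm long (x), 52 wide (y), 55 high, walls 4 mm, inside 112 by 44 mm, about 0.3 kg. Stands on the mat at first. Origin at the centre of its underside, z up. May be absent (None).
- van3: Model goods-van body, brown, loose: a hollow open-topped box 120 mm long (x), 52 wide (y), 55 high, walls 4 mm, inside 112 by 44 mm, about 0.3 kg. Stands on the mat at first. Origin at the centre of its underside, z up. May be absent (None).
- roof1: Van roof, light grey, loose, 126 mm long (x), 58 wide (y), 25 high, 0.11 kg; fits any van either way round. Lies right way up on the mat. Origin at the centre of its lowest plane, z up. A rounded rib below (106 by 38 mm, z = 0 to 5) goes inside a van's walls with 3 mm play; the slab above has upright edges, z = 5 to 15 mm. Fully down, its origin is 50 mm above the van's.
- roof2: Van roof, light grey, loose, 126 mm long (x), 58 wide (y), 25 high, 0.11 kg; fits any van either way round. Lies right way up on the mat. Origin at the centre of its lowest plane, z up. A rounded rib below (106 by 38 mm, z = 0 to 5) goes inside a van's walls with 3 mm play; the slab above has upright edges, z = 5 to 15 mm. Fully down, its origin is 50 mm above the van's.
- roof3: Van roof, light grey, loose, 126 mm long (x), 58 wide (y), 25 high, 0.11 kg; fits any van either way round. Lies right way up on the mat. Origin at the centre of its lowest plane, z up. A rounded rib below (106 by 38 mm, z = 0 to 5) goes inside a van's walls with 3 mm play; the slab above has upright edges, z = 5 to 15 mm. Fully down, its origin is 50 mm above the van's.
- mat: Fixed green cutting mat, 340 by 330 mm, 3 mm thick, to the robot's right; the vans and roofs stand on it at first. Origin at the centre of its underside.
- jar: Bystander: glass jar, 72 mm across, 85 mm high, beyond the cabinet's right-hand rear corner. Origin at the centre of its underside.
- spray_can: Bystander: upright can, 52 mm across, 170 mm high, beyond the mat. Origin at the centre of its underside.
- screwdriver: Bystander: screwdriver 180 mm long lying on the bench beyond the mat. Origin near the middle of its length.
Things that resemble listed ones, but are neither listed nor needed, are in the scene too. What is shaped like the van3 but pink is not meant.

How it is judged:
By the outcome, as a careful person would: the job done as asked, in the order asked, and still so for the second after the job is handed in, with the robot touching nothing.
Of van1, van2, van3 only 2 to 3 are there at a start; the rules pass over those that are not, and their reading is None.
At some moment in a run one of roof1, roof2, roof3 may be knocked a few centimetres aside while the robot is not near it.
It also fails if it takes over 210 s, if anything falls off the work surface, if the arm or the gripper's body presses on something with over 40 N, if the wrist force passes 120 N, or if a joint passes its speed limit or range.

## Working session

There is one attempt and no reset: what is moved stays moved. The work goes in short steps, Python scripts to look and compute and a tool call to move; the robot and the scene stay as the last step left them, time stands still between calls to the robot, and variables do not carry over. Pictures are saved under pics/ and viewed, and the job is handed in when it is done.

Besides the shell and the picture viewer there is one more tool, called after ">>>" by a JSON object that holds its "method" and its "body", one argument or row to a line. jog_arm: Moves the arm, as the interface text tells. Its arguments: {"type":"object","properties":{"commands":{"type":"array"}},"required":["commands"]}

```bash
ls -la; mkdir -p pics; cat > h.py <<'E'
import numpy as np, cv2
from plant import arm, vision, spot_in, cut_out
from scipy.spatial.transform import Rotation as R
def shot(cam,fn):
    c=vision.capture(cam); cv2.imwrite('pics/'+fn,cv2.cvtColor(c['color'],cv2.COLOR_RGB2BGR)); return c
E
python3 - <<'E'
from h import *
print(arm.state(), arm.grip_depth)
for c in ['scene','top','wrist']:
    k=shot(c,c+'0.png'); print(c,k['mtx'].tolist(),k.get('cam_to_world',k.get('tool_from_camera')).round(4).tolist(), [x for x in k])
    if c!='wrist':
      for n in ['cabinet','guard','guard_handle','start_top','van1','roof1','mat','jar','spray_can','screwdriver']:
        print(c,n,[(round(d['p'],2),np.round(d['at'],3).tolist()) for d in spot_in(c,n)][:6])
E
```

```text
total 12
drwxr-xr-x  3 agent agent 4096 Dec  6 16:00 .
drwxr-xr-x 23 root  root  4096 Dec  6 16:00 ..
drwxr-xr-x  2 agent agent 4096 Dec  6 16:00 pics
{'t': 0.0, 'q': array([-1.26318529,  0.68999579, -0.19451941,  1.56639039,  0.15729382,
        0.90249227, -0.21511616]), 'joint_velocities': array([-0.00025861,  0.00133576, -0.00023254, -0.0004254 , -0.0003362 ,
        0.00151327, -0.00012805]), 'joint_torque': array([ 1.02804621e-03, -5.27564120e+01, -1.26722373e+00, -1.53429705e+01,
       -5.28207910e-02,  6.34022610e-03,  1.71828592e-04]), 'eef_pos': array([0.16886791, 0.60106981, 0.23789045]), 'tcp_rot': array([-0.69982565,  0.70116175, -0.09652448,  0.09643276]), 'wrist_force': array([ 0.45954512,  0.37250593, -0.82534324]), 'moment': array([-0.01140996,  0.04561332, -0.01525634]), 'opening': 0.08793498913261989} 0.0187
scene [[472.169201450105, 0.0, 249.20009002121708], [0.0, 472.169201450105, 189.2120801499768], [0.0, 0.0, 1.0]] [[0.5965, -0.6156, 0.515, 1.3254], [0.8025, 0.469, -0.3688, -0.7357], [-0.0145, 0.6333, 0.7738, 1.3172], [0.0, 0.0, 0.0, 1.0]] ['color', 'mtx', 'ca
[... 1019 characters left out ...]
097])]
top van1 [(0.92, [0.343, -0.324, 0.01]), (0.78, [0.36, -0.613, 0.009]), (0.57, [0.485, -0.426, 0.006])]
top roof1 [(0.91, [0.555, -0.323, 0.025]), (0.79, [0.412, -0.225, 0.025]), (0.71, [0.484, -0.13, 0.026])]
top mat [(0.62, [0.484, -0.268, 0.006]), (0.29, [0.398, 0.249, 0.094])]
top jar [(0.54, [0.762, -0.079, 0.084])]
top spray_can [(0.75, [0.554, 0.316, 0.138]), (0.55, [0.746, -0.193, 0.17])]
top screwdriver []
wrist [[300.5563071014834, 0.0, 253.45846973459254], [0.0, 300.5563071014834, 190.75082858433626], [0.0, 0.0, 1.0]] [[0.001, -0.959, -0.2833, -0.0716], [-0.0, 0.2833, -0.959, -0.1462], [1.0, 0.001, 0.0003, -0.0005], [0.0, 0.0, 0.0, 1.0]] ['color', 'mtx', 'tool_from_camera']
```

View pics/scene0.png

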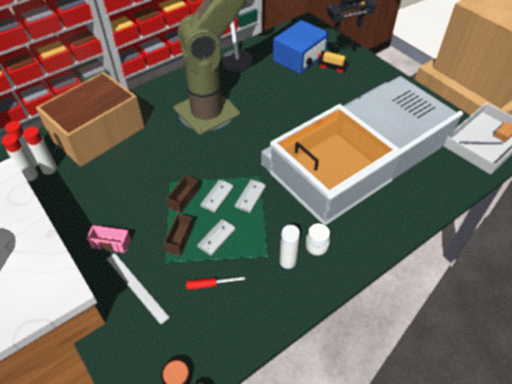

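View pics/top0.png

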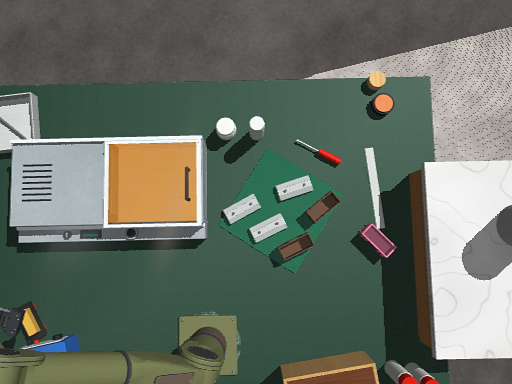

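View pics/wrist0.png

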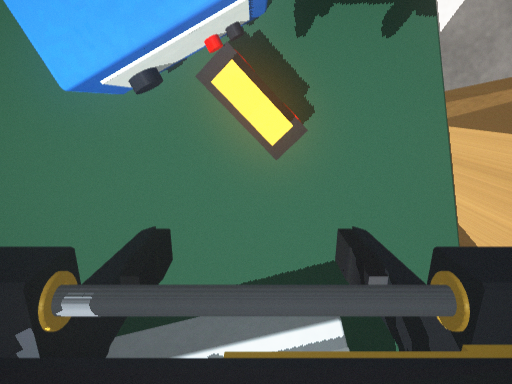

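Both overview pictures agree:
- **Vans:** two brown ones on the mat, at top px (322,207) and (295,247). A pink look-alike sits off the mat at (378,240) and is excluded.
- **Roofs:** three, at (295,188), (241,208) and (268,228).
- **Guard handle:** at (187,184).
- **Button candidates on the ledge:** (67,234) and (131,233).

I'll check these in close crops.

```bash
python3 - <<'E'
from h import *
a=cv2.imread('pics/top0.png'); 
cv2.imwrite('pics/c1.png',cv2.resize(a[125:250,5:215],None,fx=3.8,fy=3.8,interpolation=cv2.INTER_CUBIC))
cv2.imwrite('pics/c2.png',cv2.resize(a[140:280,210:410],None,fx=4,fy=4,interpolation=cv2.INTER_CUBIC))
E
```

```text
(no output)
```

View pics/c1.png

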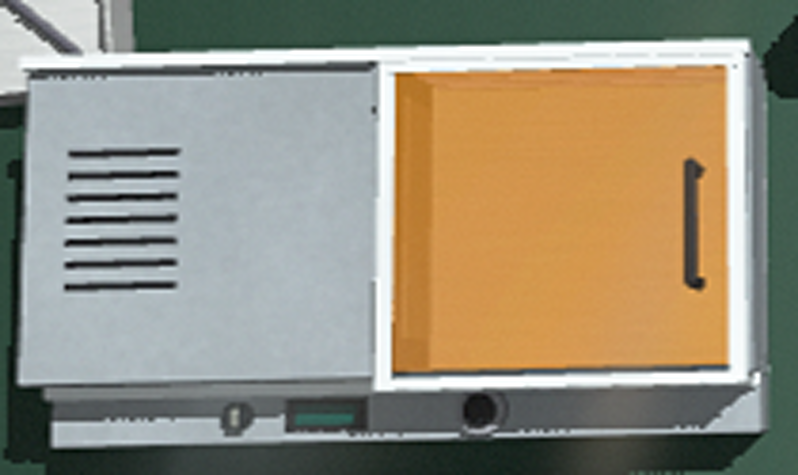

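View pics/c2.png

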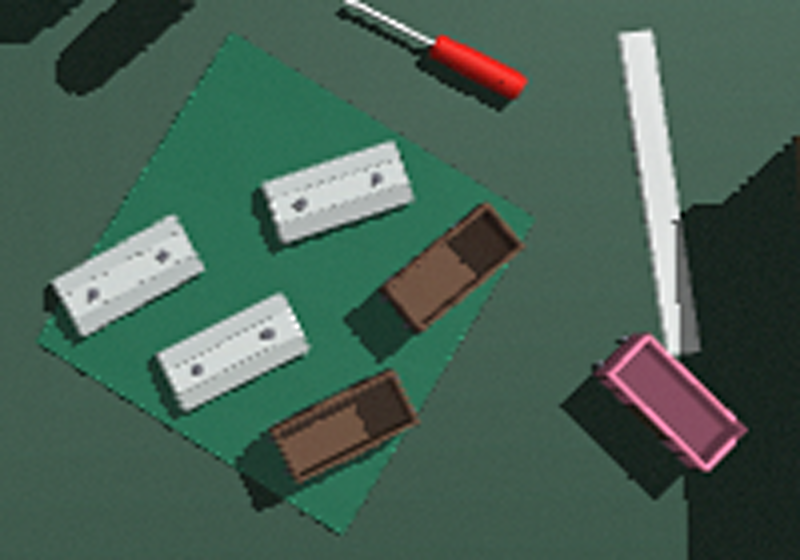

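```bash
cat >> h.py <<'E'
def bp(c,u,v,z,T=None):
    """pixel -> world point at height z"""
    K=c['mtx']; T=c['cam_to_world'] if T is None else T
    d=np.array([(u-K[0,2])/K[0,0],-(v-K[1,2])/K[1,1],-1.0])
    d=T[:3,:3]@d; o=T[:3,3]
    return o+d*(z-o[2])/d[2]
def pose():
    s=arm.state(); q=s['tcp_rot']; return np.array(s['eef_pos']),R.from_quat([q[1],q[2],q[3],q[0]]),s
def wristT(c):
    p,r,_=c['pose']; T=np.eye(4);T[:3,:3]=r.as_matrix();T[:3,3]=p
    return T@c['tool_from_camera']
def wshot(fn):
    P=pose(); c=shot('wrist',fn); c['pose']=P; c['cam_to_world']=wristT(c); return c
def yawR(yaw):
    """tool y down, tool z horizontal at angle yaw (jaw direction)"""
    z=np.array([np.cos(yaw),np.sin(yaw),0]); y=np.array([0,0,-1.]); x=np.cross(y,z)
    return R.from_matrix(np.stack([x,y,z],1))
def go(p,yaw):
    """units for jog: nearest of yaw, yaw+pi"""
    P,r,s=pose(); best=None
    for k in (0,np.pi):
        w=(r.inv()*yawR(yaw+k)).as_rotvec()
        print('alt',k!=0,'->',np.round(np.r_[r.inv().apply(np.array(p)-P)/.03,np.degrees(w)/6],3).tolist())
def st():
    P,r,s=pose(); z=r.as_matrix()[:,2]
    print('t%.2f'%s['t'],'pos',P.round(4),'yaw z %.2f'%np.degrees(np.arctan2(z[1],z[0])),'tilt',r.as_matrix()[:,1].round(3),'open %.4f'%s['opening'],'F',np.round(s['wrist_force'],1),'q',np.round(s['q'],2))
E
python3 - <<'E'
from h import *
st()
import plant
c=vision.capture('top')
f=lambda x,y,z:bp(c,5+x/3.8,125+y/3.8,z).round(4)
print('handle top',f(691,223,.196),'ends',f(694,162,.196),f(694,286,.196))
print('button',f(481,410,.09))
print('rear track',f(20,60,.15),f(750,42,.15))
print('housing front L,R',f(18,383,.138),f(375,380,.138))
print('ledge front L,R',f(52,432,.074),f(765,430,.074))
print('guard corners',f(395,72,.148),f(728,66,.148),f(393,375,.148),f(728,367,.148))
E
```

```text
t1.15 pos [0.169  0.6017 0.2387] yaw z 74.32 tilt [ 0.  0. -1.] open 0.0883 F [ 0.3 -0.3 -0.1] q [-1.26  0.69 -0.19  1.57  0.16  0.9  -0.22]
handle top [0.5558 0.0419 0.196 ] ends [0.6089 0.039  0.196 ] [0.5013 0.0396 0.196 ]
button [0.3995 0.2494 0.09  ]
rear track [0.7207 0.652  0.15  ] [ 0.7232 -0.0056  0.15  ]
housing front L,R [0.4313 0.6495 0.138 ] [0.4276 0.3315 0.138 ]
ledge front L,R [0.3872 0.6496 0.074 ] [ 0.3761 -0.0082  0.074 ]
guard corners [0.703  0.3142 0.148 ] [0.7021 0.0146 0.148 ] [0.4315 0.3124 0.148 ] [0.4326 0.0166 0.148 ]
```

```bash
python3 - <<'E'
from h import *
go([.556,.04,.30],np.pi/2)
E
```

```text
alt False -> [17.484, -2.044, -14.539, -0.001, -2.615, -0.0]
alt True -> [17.484, -2.044, -14.539, 0.0, 27.385, -0.002]
```

>>> {"method": "jog_arm", "body": {
  "commands": [
    [100, 1.4, -1.2, -1.16, 0, -1, 0],
    [100, 2.5, -2, -2.1, 0, -2, 0],
    [100, 3.6, -2, -3, 0, -2.6, 0],
    [100, 4.6, -2, -3.85, 0, -2.6, 0],
    [100, 5.6, -2, -4.66, 0, -2.6, 0]
  ]
}}

```text
t: 1.62
eef_pos: [0.2801, 0.4405, 0.2989]
tcp_rot: [0.708, -0.706, -0.0, -0.001]
wrist_force: [0.9, -0.1, 0.1]
opening: 0.088
```

```bash
python3 - <<'E'
from h import *
st(); go([.556,.04,.30],np.pi/2)
E
```

```text
t1.62 pos [0.2801 0.4405 0.2989] yaw z 89.96 tilt [ 0.001  0.002 -1.   ] open 0.0880 F [ 0.9 -0.1  0.1] q [-0.89  0.49 -0.31  1.79  0.18  0.89  0.28]
alt False -> [9.208, -0.055, -13.344, -0.02, -0.007, 0.011]
alt True -> [9.208, -0.055, -13.344, -0.018, 29.993, -0.032]
```

>>> {"method": "jog_arm", "body": {
  "commands": [
    [100, 9.2, 0, -13.3, 0, 0, 0],
    [100, 9.2, 0, -13.3, 0, 0, 0],
    [100, 9.2, 0, -13.3, 0, 0, 0],
    [100, 9.2, 0, -13.3, 0, 0, 0],
    [100, 9.2, 0, -13.3, 0, 0, 0]
  ]
}}

```text
t: 2.03
eef_pos: [0.3985, 0.2684, 0.2983]
tcp_rot: [0.708, -0.706, -0.0, -0.001]
wrist_force: [0.8, 0.3, 0.4]
opening: 0.088
```

```bash
python3 - <<'E'
from h import *
st(); go([.556,.04,.30],np.pi/2)
E
```

```text
t2.03 pos [0.3985 0.2684 0.2983] yaw z 89.97 tilt [ 0.002  0.002 -1.   ] open 0.0880 F [0.8 0.3 0.4] q [-0.48  0.43 -0.31  1.91  0.17  0.83  0.69]
alt False -> [5.255, -0.065, -7.609, -0.024, -0.005, 0.017]
alt True -> [5.255, -0.065, -7.609, -0.027, 29.994, -0.037]
```

```bash
python3 - <<'E'
from h import *
c=wshot('w1.png')
for n in ['start_top','guard_handle']: print(n,[(round(d['p'],2),np.round(d['at'],3).tolist()) for d in spot_in('wrist',n)][:6])
E
```

```text
start_top [(0.59, [0.4, 0.26, 0.096])]
guard_handle [(0.95, [0.468, 0.203, 0.15])]
```

View pics/w1.png

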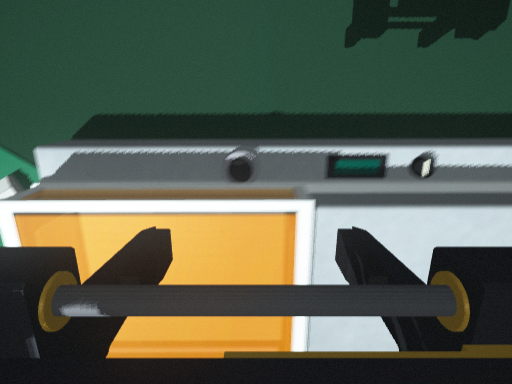

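>>> {"method": "jog_arm", "body": {
  "commands": [
    [100, 5.2, 0, -7.6, 0, 0, 0],
    [100, 5.2, 0, -7.6, 0, 0, 0],
    [100, 5.2, 0, -7.6, 0, 0, 0],
    [100, 5.2, 0, -7.6, 0, 0, 0],
    [100, 5.2, 0, -7.6, 0, 0, 0]
  ]
}}

```text
t: 2.6
eef_pos: [0.5141, 0.0973, 0.2984]
tcp_rot: [0.708, -0.707, 0.001, -0.003]
wrist_force: [0.6, 0.1, 0.2]
opening: 0.0881
```

>>> {"method": "jog_arm", "body": {
  "commands": [
    [100, 1.2, 0, -1.8, 0, 0, 0],
    [100, 1.2, 0, -1.8, 0, 0, 0],
    [100, 1.2, 0, -1.8, 0, 0, 0],
    [100, 1.2, 0, -1.8, 0, 0, 0],
    [100, 1.2, 0, -1.8, 0, 0, 0]
  ]
}}

```text
t: 3.02
eef_pos: [0.5491, 0.0457, 0.2984]
tcp_rot: [0.708, -0.706, 0.0, -0.002]
wrist_force: [-0.6, 0.2, -0.8]
opening: 0.0882
```

```bash
python3 - <<'E'
from h import *
st(); c=wshot('w2.png')
for n in ['start_top','guard_handle']: print(n,[(round(d['p'],2),np.round(d['at'],3).tolist()) for d in spot_in('wrist',n)][:6])
E
```

```text
t3.02 pos [0.5491 0.0457 0.2984] yaw z 89.82 tilt [ 0.002  0.003 -1.   ] open 0.0882 F [-0.6  0.2 -0.8] q [ 0.01  0.53 -0.29  1.71  0.18  0.93  1.22]
start_top [(0.72, [0.398, 0.252, 0.094])]
guard_handle []
```

View pics/w2.png

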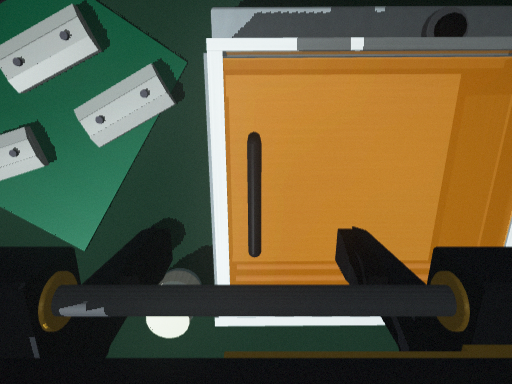

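Handle bar spans px (254,135)–(254,252), slightly robot-side of the gripper. The button is the black disc at (447,25).

```bash
python3 - <<'E'
from h import *
c=wshot('w3.png')
for u,v,z in [(254,135,.196),(254,252,.196),(447,25,.092),(207,45,.148),(217,325,.148),(227,58,.148),(511,57,.148)]: print((u,v),bp(c,u,v,z).round(4))
b=bp(c,254,194,.193); go([b[0],b[1],.171],np.pi/2)
E
```

```text
(254, 135) [0.5034 0.0454 0.196 ]
(254, 252) [0.6097 0.0451 0.196 ]
(447, 25) [0.4007 0.2494 0.092 ]
(207, 45) [0.4283 0.0036 0.148 ]
(217, 325) [0.7315 0.001  0.148 ]
(227, 58) [0.4392 0.0212 0.148 ]
(511, 57) [0.4392 0.2799 0.148 ]
alt False -> [0.178, 4.255, -0.002, -0.022, -0.029, 0.023]
alt True -> [0.178, 4.255, -0.002, -0.037, 29.971, -0.035]
```

>>> {"method": "jog_arm", "body": {
  "commands": [
    [100, 0.2, 1.2, 0, 0, 0, 0],
    [100, 0.2, 2.2, 0, 0, 0, 0],
    [100, 0.2, 3.2, 0, 0, 0, 0],
    [100, 0.2, 4.0, 0, 0, 0, 0],
    [100, 0.2, 4.2, 0, 0, 0, 0]
  ]
}}

```text
t: 3.63
eef_pos: [0.5528, 0.0459, 0.1694]
tcp_rot: [0.708, -0.707, 0.002, 0.001]
wrist_force: [0.1, 0.1, -0.5]
opening: 0.0878
```

>>> {"method": "jog_arm", "body": {
  "commands": [
    [0, 0, 0, 0, 0, 0, 0],
    [0, 0, 0, 0, 0, 0, 0],
    [0, 0, 0, 0, 0, 0, 0],
    [0, 0, 0, 0, 0, 0, 0],
    [0, 0, 0, 0, 0, 0, 0]
  ]
}}

```text
t: 4.05
eef_pos: [0.5537, 0.0461, 0.1707]
tcp_rot: [0.708, -0.706, 0.001, 0.0]
wrist_force: [-0.7, -0.3, 0.6]
opening: 0.0566
```

>>> {"method": "jog_arm", "body": {
  "commands": [
    [0, 0, 0, 0, 0, 0, 0],
    [0, 0, 0, 0, 0, 0, 0],
    [0, 0, 0.05, 0, 0, 0, 0],
    [0, 0, 0.05, 0, 0, 0, 0],
    [0, 0, 0.05, 0, 0, 0, 0]
  ]
}}

```text
t: 4.47
eef_pos: [0.5536, 0.046, 0.1691]
tcp_rot: [0.708, -0.706, 0.001, 0.0]
wrist_force: [0.2, 0.3, 0.2]
opening: 0.0236
```

```bash
python3 - <<'E'
from h import *
st(); go([.5565,.41,.171],np.pi/2)
E
```

```text
t4.47 pos [0.5536 0.046  0.1691] yaw z 89.93 tilt [-0.002  0.002 -1.   ] open 0.0236 F [0.2 0.3 0.2] q [-0.02  0.7  -0.24  1.84  0.25  0.63  1.16]
alt False -> [0.081, -0.04, 12.133, -0.018, -0.012, -0.016]
alt True -> [0.081, -0.04, 12.133, 0.026, 29.988, -0.028]
```

>>> {"method": "jog_arm", "body": {
  "commands": [
    [0, 0, 0, 0, 0, 0, 0],
    [0, 0, 0, 0, 0, 0, 0],
    [0, 0, 0, 0.5, 0, 0, 0],
    [0, 0, 0, 1, 0, 0, 0],
    [0, 0, 0, 2, 0, 0, 0]
  ]
}}

```text
t: 4.88
eef_pos: [0.5534, 0.0997, 0.169]
tcp_rot: [-0.705, 0.709, -0.004, 0.002]
wrist_force: [0.6, -4.2, 0.0]
opening: 0.0101
```

>>> {"method": "jog_arm", "body": {
  "commands": [
    [0, 0, 0, 1.2, 0, 0, 0],
    [0, 0, 0, 2.4, 0, 0, 0],
    [0, 0, 0, 3.6, 0, 0, 0],
    [0, 0, 0, 4.8, 0, 0, 0],
    [0, 0, 0, 6, 0, 0, 0]
  ]
}}

```text
t: 5.3
eef_pos: [0.553, 0.2796, 0.1689]
tcp_rot: [-0.704, 0.71, -0.006, 0.001]
wrist_force: [-5.0, -4.9, 12.2]
opening: 0.0102
```

```bash
python3 - <<'E'
from h import *
st(); shot('top','t1.png')
E
```

```text
t5.30 pos [0.553  0.2796 0.1689] yaw z 89.49 tilt [-0.007 -0.009 -1.   ] open 0.0102 F [-5.  -4.9 12.2] q [-0.44  0.77 -0.19  1.64  0.2   0.76  0.84]
```

View pics/t1.png

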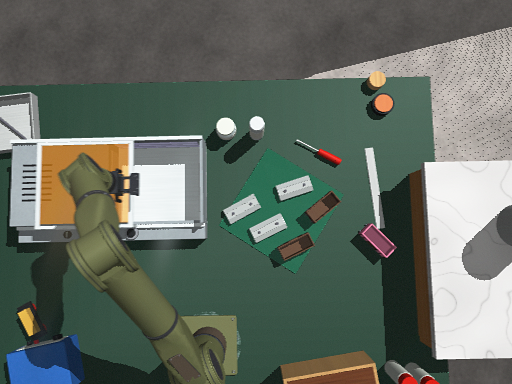

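Guard is following: its right edge is now at about px 130. I'll go on gently until it stops.

>>> {"method": "jog_arm", "body": {
  "commands": [
    [0, 0, 0, 0.6, 0, 0, 0],
    [0, 0, 0, 1.1, 0, 0, 0],
    [0, 0, 0, 1.6, 0, 0, 0],
    [0, 0, 0, 2.0, 0, 0, 0],
    [0, 0, 0, 2.2, 0, 0, 0]
  ]
}}

```text
t: 5.77
eef_pos: [0.5529, 0.3594, 0.1691]
tcp_rot: [0.709, -0.705, 0.0, 0.002]
wrist_force: [0.3, -2.1, 0.0]
opening: 0.01
```

>>> {"method": "jog_arm", "body": {
  "commands": [
    [0, 0, 0, 0.2, 0, 0, 0],
    [0, 0, 0, 0.3, 0, 0, 0],
    [0, 0, 0, 0.4, 0, 0, 0],
    [0, 0, 0, 0.5, 0, 0, 0],
    [0, 0, 0, 0.5, 0, 0, 0]
  ]
}}

```text
t: 6.18
eef_pos: [0.5529, 0.3634, 0.1689]
tcp_rot: [-0.702, 0.712, -0.004, -0.001]
wrist_force: [-5.0, -18.6, 12.5]
opening: 0.0101
```

>>> {"method": "jog_arm", "body": {
  "commands": [
    [30, 0, 0, -0.2, 0, 0, 0],
    [30, 0, 0, -0.2, 0, 0, 0],
    [30, 0, 0, -0.2, 0, 0, 0],
    [30, 0, -1, -0.2, 0, 0, 0],
    [30, 0, -2, -0.2, 0, 0, 0]
  ]
}}

```text
t: 6.6
eef_pos: [0.5517, 0.359, 0.228]
tcp_rot: [-0.702, 0.712, -0.005, -0.003]
wrist_force: [0.9, 1.1, 1.0]
opening: 0.0265
```

```bash
python3 - <<'E'
from h import *
st()
c=vision.capture('top')
for nm,z,L in [('vanA',.058,[(487,204),(522,244),(420,330),(384,290)]),('vanB',.058,[(273,435),(390,370),(417,416),(300,482)]),
  ('r1',.018,[(262,188),(400,143),(413,200),(280,244)]),('r2',.018,[(50,290),(177,216),(205,268),(80,338)]),('r3',.018,[(155,352),(282,295),(308,350),(182,412)])]:
    P=np.array([bp(c,210+x/4,140+y/4,z) for x,y in L])[:,:2].astype(np.float32)
    r=cv2.minAreaRect(P); bx=cv2.boxPoints(r); e=[bx[1]-bx[0],bx[2]-bx[1]]; e=max(e,key=np.linalg.norm)
    print(nm,np.round(r[0],4),np.round(r[1],3),'long axis deg %.1f'%(np.degrees(np.arctan2(e[1],e[0]))%180))
E
```

```text
t6.60 pos [0.5517 0.359  0.228 ] yaw z 89.85 tilt [-0.011 -0.014 -1.   ] open 0.0265 F [0.9 1.1 1. ] q [-0.55  0.76 -0.19  1.45  0.16  0.97  0.78]
vanA [ 0.4785 -0.4229] [0.047 0.121] long axis deg 128.6
vanB [ 0.3411 -0.3228] [0.047 0.119] long axis deg 117.9
r1 [ 0.5498 -0.3285] [0.054 0.134] long axis deg 106.9
r2 [ 0.4761 -0.1339] [0.054 0.134] long axis deg 119.1
r3 [ 0.4069 -0.2267] [0.059 0.127] long axis deg 113.2
```

```bash
python3 - <<'E'
from h import *
go([.51,-.462,.25],np.radians(38.6))
E
```

```text
alt False -> [-1.426, -0.32, -27.473, 0.051, 8.537, 0.019]
alt True -> [-1.426, -0.32, -27.473, 0.022, -21.462, -0.061]
```

>>> {"method": "jog_arm", "body": {
  "commands": [
    [75, -0.1, -0.8, -1, 0, 0, 0],
    [75, -0.1, -0.8, -2.2, 0, 0, 0],
    [75, -0.2, -0.8, -3.5, 0, 0.5, 0],
    [75, -0.3, -0.8, -5, 0, 1.5, 0],
    [75, -0.3, -0.8, -6.2, 0, 2.5, 0]
  ]
}}

```text
t: 7.07
eef_pos: [0.5453, 0.1757, 0.2612]
tcp_rot: [-0.699, 0.702, -0.094, 0.095]
wrist_force: [1.1, -0.8, -0.2]
opening: 0.058
```

```bash
python3 - <<'E'
from h import *
st();go([.51,-.462,.25],np.radians(38.6))
E
```

```text
t7.07 pos [0.5453 0.1757 0.2612] yaw z 74.64 tilt [ 0.    -0.004 -1.   ] open 0.0580 F [ 1.1 -0.8 -0.2] q [-0.31  0.59 -0.14  1.7   0.11  0.86  0.8 ]
alt False -> [4.497, 0.452, -20.808, 0.028, 6.006, 0.022]
alt True -> [4.497, 0.452, -20.808, 0.029, -23.994, -0.036]
```

>>> {"method": "jog_arm", "body": {
  "commands": [
    [75, 4.5, 0.4, -20.8, 0, 1, 0],
    [75, 4.5, 0.4, -20.8, 0, 1.5, 0],
    [75, 4.5, 0.4, -20.8, 0, 2, 0],
    [75, 4.5, 0.4, -20.8, 0, 2.5, 0],
    [75, 4.5, 0.4, -20.8, 0, 3, 0]
  ]
}}

```text
t: 7.48
eef_pos: [0.5346, -0.0324, 0.2581]
tcp_rot: [-0.677, 0.678, -0.202, 0.204]
wrist_force: [0.7, 0.4, 1.1]
opening: 0.0661
```

```bash
python3 - <<'E'
from h import *
st();go([.51,-.462,.25],np.radians(38.6))
E
```

```text
t7.48 pos [ 0.5346 -0.0324  0.2581] yaw z 56.59 tilt [ 0.002 -0.002 -1.   ] open 0.0661 F [0.7 0.4 1.1] q [ 0.02  0.54 -0.07  1.82  0.06  0.78  0.9 ]
alt False -> [7.199, 0.302, -12.404, 0.002, 2.999, 0.032]
alt True -> [7.199, 0.302, -12.404, 0.045, -27.001, -0.003]
```

>>> {"method": "jog_arm", "body": {
  "commands": [
    [75, 7.2, 0.3, -12.4, 0, 1, 0],
    [75, 7.2, 0.3, -12.4, 0, 2, 0],
    [75, 7.2, 0.3, -12.4, 0, 3, 0],
    [75, 7.2, 0.3, -12.4, 0, 3, 0],
    [75, 7.2, 0.3, -12.4, 0, 3, 0]
  ]
}}

```text
t: 7.9
eef_pos: [0.5234, -0.2408, 0.2542]
tcp_rot: [0.637, -0.637, 0.305, -0.308]
wrist_force: [1.2, 0.6, -0.1]
opening: 0.066
```

```bash
python3 - <<'E'
from h import *
st();go([.51,-.462,.25],np.radians(38.6))
E
```

```text
t7.90 pos [ 0.5234 -0.2408  0.2542] yaw z 38.68 tilt [ 0.004 -0.002 -1.   ] open 0.0660 F [ 1.2  0.6 -0.1] q [ 0.35  0.6   0.    1.71 -0.    0.83  1.03]
alt False -> [5.476, 0.153, -4.958, -0.022, 0.013, 0.04]
alt True -> [5.476, 0.153, -4.958, 0.063, -29.987, 0.034]
```

>>> {"method": "jog_arm", "body": {
  "commands": [
    [75, 5.5, 0.1, -5, 0, 0, 0],
    [75, 5.5, 0.1, -5, 0, 0, 0],
    [75, 5.5, 0.1, -5, 0, 0, 0],
    [75, 5.5, 0.1, -5, 0, 0, 0],
    [75, 5.5, 0.1, -5, 0, 0, 0]
  ]
}}

```text
t: 8.32
eef_pos: [0.5114, -0.4491, 0.2518]
tcp_rot: [0.638, -0.637, 0.303, -0.308]
wrist_force: [1.8, -1.2, -0.2]
opening: 0.0665
```

>>> {"method": "jog_arm", "body": {
  "commands": [
    [75, 0.4, 0, -0.3, 0, 0, 0],
    [75, 0.4, 0, -0.3, 0, 0, 0],
    [75, 0.4, 0, -0.3, 0, 0, 0],
    [75, 0.4, 0, -0.3, 0, 0, 0],
    [75, 0.4, 0, -0.3, 0, 0, 0]
  ]
}}

```text
t: 8.73
eef_pos: [0.5134, -0.4615, 0.2519]
tcp_rot: [0.639, -0.637, 0.302, -0.307]
wrist_force: [0.1, 0.2, -0.3]
opening: 0.0657
```

```bash
python3 - <<'E'
from h import *
st();c=wshot('w4.png')
print([(round(d['p'],2),np.round(d['at'],3).tolist()) for d in spot_in('wrist','van1')][:6])
r=cut_out('wrist','van1'); print(len(r))
im=cv2.imread('pics/w4.png')
for d in r:
    m=d['region'].astype(np.uint8); cs,_=cv2.findContours(m,cv2.RETR_EXTERNAL,cv2.CHAIN_APPROX_NONE); cv2.drawContours(im,cs,-1,(0,255,255),1)
    print(d['p'],m.sum())
cv2.imwrite('pics/w4b.png',im)
E
```

```text
t8.73 pos [ 0.5134 -0.4615  0.2519] yaw z 38.96 tilt [ 0.008  0.    -1.   ] open 0.0657 F [ 0.1  0.2 -0.3] q [ 0.67  0.76 -0.01  1.34  0.01  1.03  1.34]
[(0.79, [0.371, -0.366, 0.022]), (0.64, [0.481, -0.421, 0.006]), (0.59, [0.35, -0.619, 0.027])]
3
0.74 5441
0.71 5882
0.6 1398
```

View pics/w4b.png

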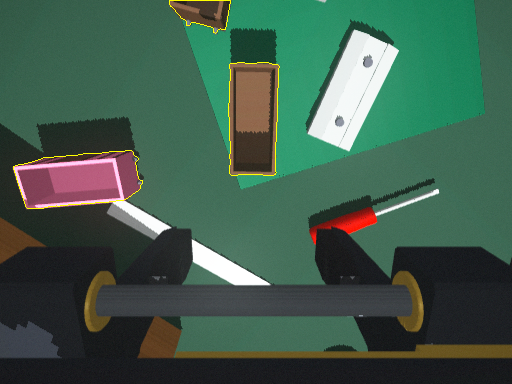

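```bash
cat >> h.py <<'E'
def rects(c,name,z,lo=500):
    for d in cut_out('wrist',name):
        m=d['region'].astype(np.uint8); 
        if m.sum()<lo: continue
        cs,_=cv2.findContours(m,cv2.RETR_EXTERNAL,cv2.CHAIN_APPROX_NONE); k=max(cs,key=cv2.contourArea)[:,0]
        P=np.array([bp(c,u,v,z)[:2] for u,v in k]).astype(np.float32)
        r=cv2.minAreaRect(P); bx=cv2.boxPoints(r); e=max([bx[1]-bx[0],bx[2]-bx[1]],key=np.linalg.norm)
        print('p%.2f'%d['p'],'px',k.mean(0).round(),'ctr',np.round(r[0],4),'dim',np.round(sorted(r[1]),4),'long %.1f'%(np.degrees(np.arctan2(e[1],e[0]))%180))
E
python3 - <<'E'
from h import *
c=wshot('w5.png'); rects(c,'van1',.058); rects(c,'roof1',.018)
go([.4795,-.422,.026],np.radians(38.6))
E
```

```text
p0.88 px [254. 117.] ctr [ 0.4824 -0.4215] dim [0.0535 0.121 ] long 128.0
p0.65 px [204.  12.] ctr [ 0.3779 -0.375 ] dim [0.0295 0.0607] long 38.9
p0.58 px [ 79. 178.] ctr [ 0.3669 -0.5999] dim [0.0591 0.1451] long 43.6
p0.61 px [353.  88.] ctr [ 0.5543 -0.323 ] dim [0.0622 0.1282] long 107.1
alt False -> [-1.803, 7.526, -0.017, -0.044, 0.036, 0.051]
alt True -> [-1.803, 7.526, -0.017, 0.081, -29.964, 0.068]
```

```bash
python3 - <<'E'
from h import *
go([.4824,-.4215,.026],np.radians(38.0))
E
```

```text
alt False -> [-1.755, 7.527, 0.069, -0.044, 0.136, 0.051]
alt True -> [-1.755, 7.527, 0.069, 0.08, -29.864, 0.069]
```

>>> {"method": "jog_arm", "body": {
  "commands": [
    [80, -1.2, 0.5, 0.05, 0, 0.1, 0],
    [80, -1.75, 1.8, 0.07, 0, 0.14, 0],
    [80, -1.75, 3, 0.07, 0, 0.14, 0],
    [80, -1.75, 4.2, 0.07, 0, 0.14, 0],
    [80, -1.75, 4.2, 0.07, 0, 0.14, 0]
  ]
}}

```text
t: 9.45
eef_pos: [0.4781, -0.4178, 0.1195]
tcp_rot: [0.637, -0.634, 0.312, -0.308]
wrist_force: [-0.2, 0.8, -1.2]
opening: 0.0705
```

```bash
python3 - <<'E'
from h import *
st();go([.4824,-.4215,.026],np.radians(38.0))
E
```

```text
t9.45 pos [ 0.4781 -0.4178  0.1195] yaw z 38.02 tilt [-0.003  0.007 -1.   ] open 0.0705 F [-0.2  0.8 -1.2] q [ 0.66  0.85 -0.02  1.63  0.01  0.67  1.3 ]
alt False -> [0.208, 3.116, 0.031, -0.018, 0.004, -0.068]
alt True -> [0.208, 3.116, 0.031, -0.107, -29.996, 0.028]
```

>>> {"method": "jog_arm", "body": {
  "commands": [
    [80, 0.1, 1, 0.03, 0, 0, 0],
    [80, 0.2, 2, 0.03, 0, 0, 0],
    [80, 0.2, 2.8, 0.03, 0, 0, 0],
    [80, 0.2, 3.1, 0.03, 0, 0, 0],
    [80, 0.2, 3.1, 0.03, 0, 0, 0]
  ]
}}

```text
t: 9.87
eef_pos: [0.4818, -0.4209, 0.0257]
tcp_rot: [0.637, -0.634, 0.313, -0.307]
wrist_force: [-0.1, 0.8, -0.7]
opening: 0.0706
```

>>> {"method": "jog_arm", "body": {
  "commands": [
    [0, 0, 0, 0, 0, 0, 0],
    [0, 0, 0, 0, 0, 0, 0],
    [0, 0, 0, 0, 0, 0, 0],
    [0, 0, 0, 0, 0, 0, 0],
    [0, 0, 0, 0, 0, 0, 0]
  ]
}}

```text
t: 10.28
eef_pos: [0.4828, -0.422, 0.0278]
tcp_rot: [0.637, -0.634, 0.312, -0.308]
wrist_force: [-0.3, 0.2, 6.2]
opening: 0.0516
```

```bash
python3 - <<'E'
from h import *
st();go([.4824,-.4215,.2],np.radians(38.0))
E
```

```text
t10.28 pos [ 0.4828 -0.422   0.0278] yaw z 38.02 tilt [-0.002  0.006 -1.   ] open 0.0516 F [-0.3  0.2  6.2] q [ 0.66  0.99 -0.01  1.63  0.02  0.52  1.3 ]
alt False -> [-0.056, -5.739, 0.01, -0.017, 0.003, -0.058]
alt True -> [-0.056, -5.739, 0.01, -0.091, -29.997, 0.027]
```

>>> {"method": "jog_arm", "body": {
  "commands": [
    [0, 0, 0, 0, 0, 0, 0],
    [0, 0, -1, 0, 0, 0, 0],
    [0, 0, -2.2, 0, 0, 0, 0],
    [0, 0, -3.5, 0, 0, 0, 0],
    [0, 0, -4.8, 0, 0, 0, 0]
  ]
}}

```text
t: 10.7
eef_pos: [0.4823, -0.4221, 0.1728]
tcp_rot: [0.637, -0.634, 0.312, -0.307]
wrist_force: [0.5, -0.3, -3.6]
opening: 0.0519
```

```bash
python3 - <<'E'
from h import *
st();go([.575,.224,.24],0)
a=shot('top','t2.png')
cv2.imwrite('pics/t2c.png',cv2.resize(cv2.cvtColor(a['color'],cv2.COLOR_RGB2BGR)[125:250,5:215],None,fx=3.8,fy=3.8,interpolation=cv2.INTER_CUBIC))
E
```

```text
t10.70 pos [ 0.4823 -0.4221  0.1728] yaw z 38.02 tilt [-0.004  0.007 -1.   ] open 0.0519 F [ 0.5 -0.3 -3.6] q [ 0.66  0.79 -0.01  1.57  0.01  0.79  1.3 ]
alt False -> [-15.081, -2.092, 15.702, 0.014, 6.337, -0.081]
alt True -> [-15.081, -2.092, 15.702, -0.105, -23.663, -0.017]
```

View pics/t2c.png

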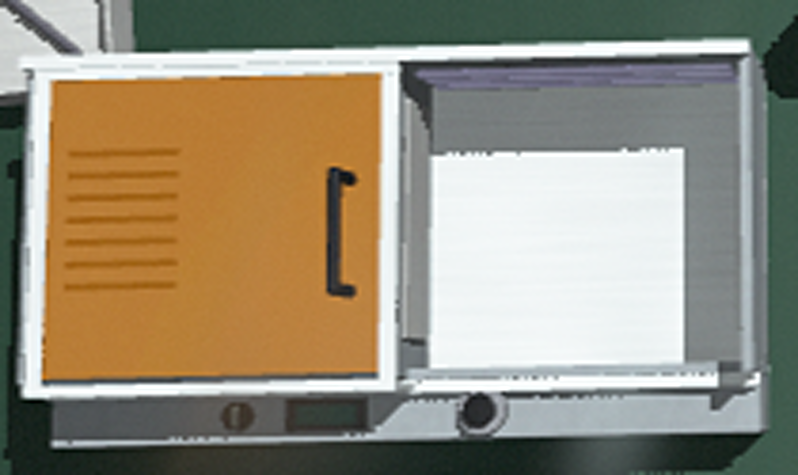

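```bash
python3 - <<'E'
from h import *
c=vision.capture('top')
f=lambda x,y,z:bp(c,5+x/3.8,125+y/3.8,z).round(4)
print('L floor',f(432,230,.02),'R wall in',f(740,230,.138),'R floor',f(740,230,.02),'rear floor',f(600,86,.02),'rear top in',f(600,57,.15),'front in top',f(600,366,.09),'front outer',f(600,388,.09),'btn',f(479,410,.092))
E
```

```text
L floor [0.5731 0.3161 0.02  ] R wall in [0.5549 0.0061 0.138 ] R floor [0.567  0.0193 0.02  ] rear floor [0.7103 0.1542 0.02  ] rear top in [0.7123 0.1293 0.15  ] front in top [0.4374 0.1407 0.09  ] front outer [0.4173 0.1407 0.09  ] btn [0.3995 0.2507 0.092 ]
```

>>> {"method": "jog_arm", "body": {
  "commands": [
    [0, -0.5, -1.2, 0.5, 0, 0, 0],
    [0, -1.5, -2.2, 1.5, 0, 0.5, 0],
    [0, -2.4, -2.3, 2.5, 0, 1, 0],
    [0, -3.4, -2.3, 3.5, 0, 1.5, 0],
    [0, -4.3, -2.3, 4.4, 0, 2, 0]
  ]
}}

```text
t: 11.22
eef_pos: [0.5091, -0.2497, 0.2473]
tcp_rot: [0.6, -0.598, 0.373, -0.379]
wrist_force: [1.3, 1.3, -4.2]
opening: 0.0523
```

```bash
python3 - <<'E'
from h import *
st();go([.574,.226,.24],0)
E
```

```text
t11.22 pos [ 0.5091 -0.2497  0.2473] yaw z 25.78 tilt [ 0.008 -0.002 -1.   ] open 0.0523 F [ 1.3  1.3 -4.2] q [ 0.33  0.6   0.07  1.75 -0.06  0.79  0.88]
alt False -> [-13.338, 0.23, 8.844, -0.072, 4.297, 0.036]
alt True -> [-13.338, 0.23, 8.844, 0.049, -25.703, 0.098]
```

>>> {"method": "jog_arm", "body": {
  "commands": [
    [0, -13.3, 0.1, 8.8, 0, 1, 0],
    [0, -13.3, 0.1, 8.8, 0, 1.5, 0],
    [0, -13.3, 0.1, 8.8, 0, 2, 0],
    [0, -13.3, 0.1, 8.8, 0, 2.5, 0],
    [0, -13.3, 0.1, 8.8, 0, 3, 0]
  ]
}}

```text
t: 11.63
eef_pos: [0.5359, -0.0428, 0.2447]
tcp_rot: [0.533, -0.531, 0.464, -0.468]
wrist_force: [1.1, -0.6, -2.8]
opening: 0.0517
```

```bash
python3 - <<'E'
from h import *
st();go([.574,.226,.24],0)
E
```

```text
t11.63 pos [ 0.5359 -0.0428  0.2447] yaw z 7.63 tilt [ 0.005 -0.002 -1.   ] open 0.0517 F [ 1.1 -0.6 -2.8] q [-0.13  0.57  0.2   1.84 -0.15  0.74  0.28]
alt False -> [-8.712, 0.148, 2.448, -0.051, 1.272, 0.022]
alt True -> [-8.712, 0.148, 2.448, 0.033, -28.728, 0.077]
```

>>> {"method": "jog_arm", "body": {
  "commands": [
    [0, -8.7, 0, 2.4, 0, 0.6, 0],
    [0, -8.7, 0, 2.4, 0, 1.2, 0],
    [0, -8.7, 0, 2.4, 0, 1.3, 0],
    [0, -8.7, 0, 2.4, 0, 1.3, 0],
    [0, -8.7, 0, 2.4, 0, 1.3, 0]
  ]
}}

```text
t: 12.05
eef_pos: [0.5629, 0.1636, 0.2434]
tcp_rot: [-0.499, 0.499, -0.499, 0.502]
wrist_force: [0.4, -0.0, -4.0]
opening: 0.0515
```

```bash
python3 - <<'E'
from h import *
st();go([.574,.226,.24],0)
c=wshot('w6.png')
E
```

```text
t12.05 pos [0.5629 0.1636 0.2434] yaw z -0.15 tilt [ 0.003 -0.003 -1.   ] open 0.0515 F [ 0.4 -0.  -4. ] q [-0.52  0.64  0.27  1.7  -0.21  0.83 -0.16]
alt False -> [-2.081, 0.109, 0.364, -0.026, -0.025, 0.028]
alt True -> [-2.081, 0.109, 0.364, -0.045, 29.975, -0.041]
```

View pics/w6.png

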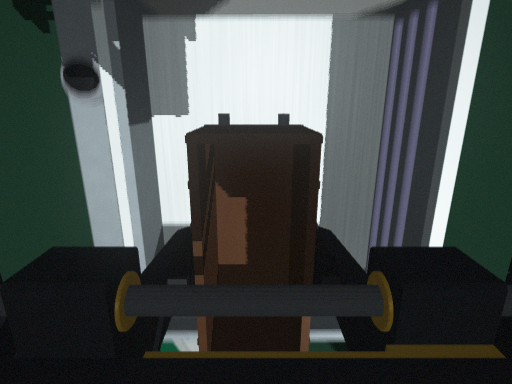

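>>> {"method": "jog_arm", "body": {
  "commands": [
    [0, -1, 0.1, 0.4, 0, 0, 0],
    [0, -2.1, 0.5, 0.4, 0, 0, 0],
    [0, -2.1, 1.5, 0.4, 0, 0, 0],
    [0, -2.1, 2.5, 0.4, 0, 0, 0],
    [0, -2.1, 3, 0.4, 0, 0, 0]
  ]
}}

```text
t: 12.52
eef_pos: [0.5715, 0.241, 0.1487]
tcp_rot: [0.504, -0.503, 0.499, -0.495]
wrist_force: [-0.8, -0.9, -3.0]
opening: 0.0519
```

```bash
python3 - <<'E'
from h import *
st();go([.574,.226,.046],0)
c=wshot('w7.png')
E
```

```text
t12.52 pos [0.5715 0.241  0.1487] yaw z 0.76 tilt [-0.003  0.005 -1.   ] open 0.0519 F [-0.8 -0.9 -3. ] q [-0.59  0.81  0.22  1.67 -0.26  0.69 -0.22]
alt False -> [0.517, 3.421, 0.087, 0.029, 0.126, -0.046]
alt True -> [0.517, 3.421, 0.087, -0.073, -29.874, -0.046]
```

View pics/w7.png

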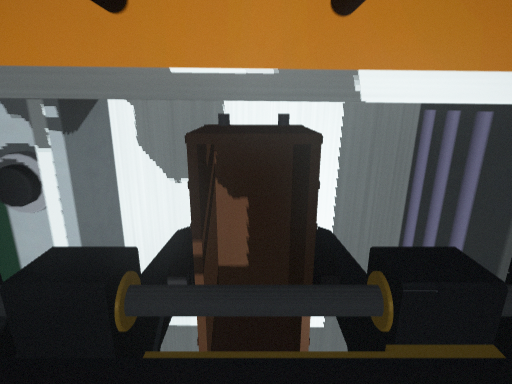

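>>> {"method": "jog_arm", "body": {
  "commands": [
    [0, 0.5, 0.3, 0.1, 0, 0.13, 0],
    [0, 0.5, 0.6, 0.1, 0, 0.13, 0],
    [0, 0.5, 1.4, 0.1, 0, 0.13, 0],
    [0, 0.5, 2.0, 0.1, 0, 0.13, 0],
    [0, 0.5, 2.2, 0.1, 0, 0.13, 0]
  ]
}}

```text
t: 12.98
eef_pos: [0.5713, 0.2246, 0.0783]
tcp_rot: [0.497, -0.502, 0.504, -0.497]
wrist_force: [-0.8, 0.9, -2.7]
opening: 0.0521
```

```bash
python3 - <<'E'
from h import *
st();go([.574,.226,.046],0)
E
```

```text
t12.98 pos [0.5713 0.2246 0.0783] yaw z -0.09 tilt [-0.011  0.002 -1.   ] open 0.0521 F [-0.8  0.9 -2.7] q [-0.55  0.9   0.19  1.72 -0.29  0.56 -0.19]
alt False -> [-0.044, 1.076, 0.101, 0.104, -0.015, -0.017]
alt True -> [-0.044, 1.076, 0.101, 0.026, 29.984, 0.163]
```

>>> {"method": "jog_arm", "body": {
  "commands": [
    [0, 0, 0.3, 0.1, 0.1, 0, 0],
    [0, 0, 0.6, 0.1, 0.1, 0, 0],
    [0, 0, 0.9, 0.1, 0.1, 0, 0],
    [0, 0, 1.0, 0.1, 0.1, 0, 0],
    [0, 0, 1.07, 0.1, 0.1, 0, 0]
  ]
}}

```text
t: 13.4
eef_pos: [0.5738, 0.2247, 0.0459]
tcp_rot: [0.5, -0.499, 0.501, -0.5]
wrist_force: [0.3, 0.5, -2.5]
opening: 0.0518
```

>>> {"method": "jog_arm", "body": {
  "commands": [
    [0, 0, 0.05, 0, 0, 0, 0],
    [0, 0, 0.05, 0, 0, 0, 0],
    [75, 0, 0.05, 0, 0, 0, 0],
    [75, 0, 0.05, 0, 0, 0, 0],
    [75, 0, 0.05, 0, 0, 0, 0]
  ]
}}

```text
t: 13.82
eef_pos: [0.5745, 0.2249, 0.0451]
tcp_rot: [0.5, -0.499, 0.501, -0.5]
wrist_force: [0.5, -0.3, 0.4]
opening: 0.0657
```

```bash
python3 - <<'E'
from h import *
st()
E
```

```text
t13.82 pos [0.5745 0.2249 0.0451] yaw z -0.09 tilt [ 0.001  0.002 -1.   ] open 0.0657 F [ 0.5 -0.3  0.4] q [-0.54  0.95  0.17  1.73 -0.3   0.49 -0.18]
```

>>> {"method": "jog_arm", "body": {
  "commands": [
    [75, 0, -1.2, 0, 0, 0, 0],
    [75, 0, -2.5, 0, 0, 0, 0],
    [75, 0, -3.8, 0, 0, 0, 0],
    [75, 0, -5.1, 0, 0, 0, 0],
    [75, 0.5, -6.3, 0, 0, 0, 0]
  ]
}}

```text
t: 14.23
eef_pos: [0.5742, 0.2134, 0.2367]
tcp_rot: [0.503, -0.499, 0.5, -0.498]
wrist_force: [0.5, 0.6, -0.1]
opening: 0.066
```

```bash
python3 - <<'E'
from h import *
st();c=wshot('w8.png');rects(c,'van1',.075);go([.365,-.367,.25],np.radians(28))
E
```

```text
t14.23 pos [0.5742 0.2134 0.2367] yaw z 0.18 tilt [ 0.002  0.006 -1.   ] open 0.0660 F [ 0.5  0.6 -0.1] q [-0.58  0.69  0.27  1.63 -0.23  0.86 -0.21]
p0.97 px [253. 158.] ctr [0.5752 0.2274] dim [0.0532 0.1259] long 89.8
alt False -> [19.184, -0.486, -7.027, -0.139, -4.715, -0.013]
alt True -> [19.184, -0.486, -7.027, 0.017, 25.284, -0.188]
```

View pics/w8.png

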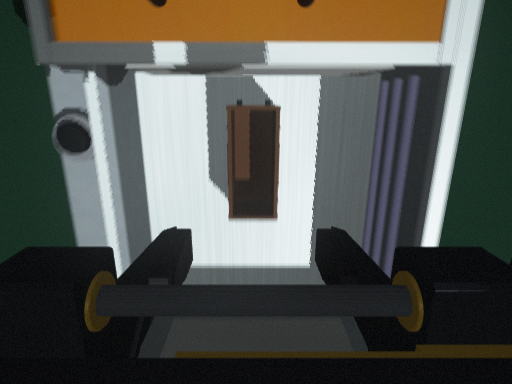

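>>> {"method": "jog_arm", "body": {
  "commands": [
    [80, 19.2, -0.5, -7, 0, -0.5, 0],
    [80, 19.2, -0.5, -7, 0, -1, 0],
    [80, 19.2, -0.5, -7, 0, -1.5, 0],
    [80, 19.2, -0.5, -7, 0, -2, 0],
    [80, 19.2, -0.5, -7, 0, -2.5, 0]
  ]
}}

```text
t: 14.75
eef_pos: [0.5025, 0.0121, 0.2396]
tcp_rot: [0.565, -0.556, 0.428, -0.434]
wrist_force: [0.9, -1.4, -0.8]
opening: 0.0702
```

```bash
python3 - <<'E'
from h import *
st();go([.365,-.367,.25],np.radians(28))
E
```

```text
t14.75 pos [0.5025 0.0121 0.2396] yaw z 14.88 tilt [ 0.014  0.005 -1.   ] open 0.0702 F [ 0.9 -1.4 -0.8] q [-0.22  0.53  0.16  1.95 -0.14  0.66  0.29]
alt False -> [11.034, -0.468, -7.669, -0.139, -2.186, 0.008]
alt True -> [11.034, -0.468, -7.669, -0.012, 27.813, -0.203]
```

>>> {"method": "jog_arm", "body": {
  "commands": [
    [80, 11, -0.4, -7.7, 0, -0.5, 0],
    [80, 11, -0.4, -7.7, 0, -1, 0],
    [80, 11, -0.4, -7.7, 0, -1.5, 0],
    [80, 11, -0.4, -7.7, 0, -2, 0],
    [80, 11, -0.4, -7.7, 0, -2.2, 0]
  ]
}}

```text
t: 15.17
eef_pos: [0.4306, -0.1835, 0.2439]
tcp_rot: [0.611, -0.603, 0.36, -0.366]
wrist_force: [1.6, -0.0, 0.8]
opening: 0.0702
```

```bash
python3 - <<'E'
from h import *
st();go([.365,-.367,.25],np.radians(28))
E
```

```text
t15.17 pos [ 0.4306 -0.1835  0.2439] yaw z 28.23 tilt [ 0.014  0.005 -1.   ] open 0.0702 F [ 1.6 -0.   0.8] q [ 0.28  0.48  0.05  2.03 -0.05  0.62  0.86]
alt False -> [4.354, -0.263, -4.817, -0.14, 0.038, 0.025]
alt True -> [4.354, -0.263, -4.817, 0.039, -29.961, 0.219]
```

>>> {"method": "jog_arm", "body": {
  "commands": [
    [80, 1.0, -0.1, -1, -0.14, 0, 0],
    [80, 2, -0.2, -2.1, -0.14, 0, 0],
    [80, 2.9, -0.3, -3.2, -0.14, 0, 0],
    [80, 3.8, -0.3, -4.2, -0.14, 0, 0],
    [80, 4.3, -0.3, -4.8, -0.14, 0, 0]
  ]
}}

```text
t: 15.58
eef_pos: [0.3623, -0.3695, 0.2513]
tcp_rot: [-0.605, 0.607, -0.363, 0.365]
wrist_force: [0.6, 0.2, 0.8]
opening: 0.0703
```

```bash
python3 - <<'E'
from h import *
st();c=wshot('w9.png');rects(c,'van1',.058);rects(c,'roof1',.018)
E
```

```text
t15.58 pos [ 0.3623 -0.3695  0.2513] yaw z 27.98 tilt [ 0.001 -0.005 -1.   ] open 0.0703 F [0.6 0.2 0.8] q [ 0.68  0.53  0.04  1.88 -0.03  0.73  1.22]
p0.64 px [259. 117.] ctr [ 0.344  -0.3209] dim [0.0542 0.1205] long 115.0
p0.94 px [442.  41.] ctr [ 0.491  -0.1491] dim [0.0648 0.0888] long 117.9
p0.75 px [398. 194.] ctr [ 0.5537 -0.3249] dim [0.0627 0.1281] long 107.0
p0.65 px [348.  67.] ctr [ 0.4111 -0.2241] dim [0.0618 0.1279] long 114.4
```

View pics/w9.png

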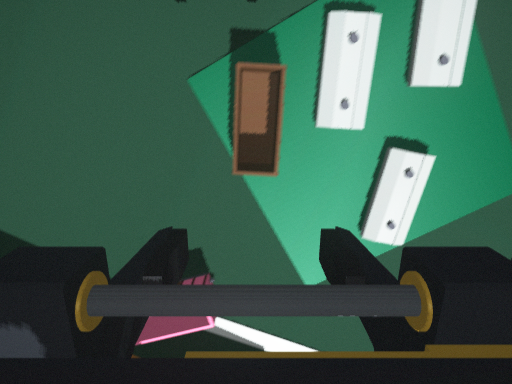

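```bash
python3 - <<'E'
from h import *
go([.344,-.3209,.026],np.radians(25))
E
```

```text
alt False -> [-1.701, 7.489, 0.183, 0.009, 0.48, 0.032]
alt True -> [-1.701, 7.489, 0.183, 0.049, -29.52, -0.013]
```

>>> {"method": "jog_arm", "body": {
  "commands": [
    [80, -1.2, 0.5, 0.1, 0, 0.3, 0],
    [80, -1.7, 1.8, 0.18, 0, 0.48, 0],
    [80, -1.7, 3, 0.18, 0, 0.48, 0],
    [80, -1.7, 4.2, 0.18, 0, 0.48, 0],
    [80, -1.7, 4.2, 0.18, 0, 0.48, 0]
  ]
}}

```text
t: 16.15
eef_pos: [0.342, -0.3161, 0.1194]
tcp_rot: [0.597, -0.597, 0.382, -0.376]
wrist_force: [0.2, 0.3, 1.0]
opening: 0.0704
```

```bash
python3 - <<'E'
from h import *
st();go([.344,-.3209,.026],np.radians(25))
E
```

```text
t16.15 pos [ 0.342  -0.3161  0.1194] yaw z 25.20 tilt [-0.008  0.005 -1.   ] open 0.0704 F [0.2 0.3 1. ] q [ 0.63  0.71  0.02  2.14 -0.05  0.3   1.14]
alt False -> [0.197, 3.113, 0.008, 0.046, 0.032, -0.075]
alt True -> [0.197, 3.113, 0.008, -0.118, -29.967, -0.073]
```

>>> {"method": "jog_arm", "body": {
  "commands": [
    [80, 0.1, 1, 0, 0, 0, -0.07],
    [80, 0.2, 2, 0, 0, 0, -0.07],
    [80, 0.2, 2.8, 0, 0, 0, -0.07],
    [80, 0.2, 3.1, 0, 0, 0, -0.07],
    [80, 0.2, 3.1, 0, 0, 0, -0.07]
  ]
}}

```text
t: 16.57
eef_pos: [0.3442, -0.3201, 0.0261]
tcp_rot: [-0.596, 0.598, -0.38, 0.377]
wrist_force: [-0.4, 0.5, 0.3]
opening: 0.0703
```

>>> {"method": "jog_arm", "body": {
  "commands": [
    [0, 0, 0, 0, 0, 0, 0],
    [0, 0, 0, 0, 0, 0, 0],
    [0, 0, 0, 0, 0, 0, 0],
    [0, 0, 0, 0, 0, 0, 0],
    [0, 0, 0, 0, 0, 0, 0]
  ]
}}

```text
t: 16.98
eef_pos: [0.3445, -0.3209, 0.0277]
tcp_rot: [-0.596, 0.598, -0.38, 0.378]
wrist_force: [-0.4, 0.3, 8.1]
opening: 0.0516
```

```bash
python3 - <<'E'
from h import *
st();go([.574,.086,.24],0)
E
```

```text
t16.98 pos [ 0.3445 -0.3209  0.0277] yaw z 25.23 tilt [-0.004 -0.002 -1.   ] open 0.0516 F [-0.4  0.3  8.1] q [ 0.64  0.9   0.01  2.16 -0.05  0.08  1.14]
alt False -> [-9.008, -7.13, 12.671, 0.043, 4.205, 0.007]
alt True -> [-9.008, -7.13, 12.671, 0.01, -25.795, -0.059]
```

Second van is gripped (opening 51.6 mm). Lifting and moving it to the bay.

>>> {"method": "jog_arm", "body": {
  "commands": [
    [0, 0, -1, 0, 0, 0, 0],
    [0, 0, -2.2, 0, 0, 0, 0],
    [0, 0, -3.5, 0, 0, 0, 0],
    [0, 0, -4.8, 0, 0, 0, 0],
    [0, -0.3, -6, 0.4, 0, 0, 0]
  ]
}}

```text
t: 17.4
eef_pos: [0.3505, -0.3095, 0.2106]
tcp_rot: [-0.594, 0.598, -0.38, 0.38]
wrist_force: [1.4, -0.7, -3.5]
opening: 0.0518
```

>>> {"method": "jog_arm", "body": {
  "commands": [
    [0, -8.7, -1.2, 12.2, 0, 0.5, 0],
    [0, -8.7, -1.2, 12.2, 0, 1, 0],
    [0, -8.7, -1.2, 12.2, 0, 1.5, 0],
    [0, -8.7, -1.2, 12.2, 0, 2, 0],
    [0, -8.7, -1.2, 12.2, 0, 2.5, 0]
  ]
}}

```text
t: 17.82
eef_pos: [0.4545, -0.1244, 0.2255]
tcp_rot: [-0.539, 0.543, -0.456, 0.456]
wrist_force: [1.2, -0.0, -2.4]
opening: 0.0519
```

```bash
python3 - <<'E'
from h import *
st();go([.574,.086,.245],0)
E
```

```text
t17.82 pos [ 0.4545 -0.1244  0.2255] yaw z 9.79 tilt [-0.003 -0.004 -1.   ] open 0.0519 F [ 1.2 -0.  -2.4] q [ 0.04  0.52  0.2   2.04 -0.17  0.59  0.52]
alt False -> [-6.232, -0.688, 5.113, 0.034, 1.631, 0.034]
alt True -> [-6.232, -0.688, 5.113, 0.05, -28.369, -0.05]
```

>>> {"method": "jog_arm", "body": {
  "commands": [
    [0, -1.1, -0.4, 0.9, 0, 0.5, 0],
    [0, -2.2, -0.7, 1.8, 0, 1, 0],
    [0, -3.3, -0.7, 2.7, 0, 1.6, 0],
    [0, -4.4, -0.7, 3.6, 0, 1.6, 0],
    [0, -5.2, -0.7, 4.4, 0, 1.6, 0]
  ]
}}

```text
t: 18.23
eef_pos: [0.5572, 0.0541, 0.2463]
tcp_rot: [-0.499, 0.503, -0.499, 0.499]
wrist_force: [1.4, -1.4, -3.5]
opening: 0.0514
```

>>> {"method": "jog_arm", "body": {
  "commands": [
    [0, -0.6, 0, 0.3, 0, 0, 0],
    [0, -0.9, 0, 0.5, 0, 0, 0],
    [0, -0.9, 0, 0.5, 0, 0, 0],
    [0, -0.9, 0, 0.5, 0, 0, 0],
    [0, -0.9, 0, 0.5, 0, 0, 0]
  ]
}}

```text
t: 18.65
eef_pos: [0.5709, 0.0782, 0.2463]
tcp_rot: [-0.498, 0.503, -0.5, 0.5]
wrist_force: [-0.4, -0.4, -3.0]
opening: 0.0517
```

```bash
python3 - <<'E'
from h import *
st();go([.574,.086,.046],0)
E
```

```text
t18.65 pos [0.5709 0.0782 0.2463] yaw z 0.04 tilt [-0.005 -0.005 -1.   ] open 0.0517 F [-0.4 -0.4 -3. ] q [-0.4   0.63  0.31  1.72 -0.24  0.83  0.02]
alt False -> [-0.292, 6.675, 0.141, 0.052, 0.007, 0.045]
alt True -> [-0.292, 6.675, 0.141, 0.071, -29.993, -0.081]
```

>>> {"method": "jog_arm", "body": {
  "commands": [
    [0, -0.2, 1.0, 0.1, 0.05, 0, 0.05],
    [0, -0.2, 2.0, 0.1, 0.05, 0, 0.05],
    [0, -0.2, 3.0, 0.1, 0.05, 0, 0.05],
    [0, -0.2, 3.8, 0.1, 0.05, 0, 0.05],
    [0, -0.2, 4.2, 0.1, 0.05, 0, 0.05]
  ]
}}

```text
t: 19.07
eef_pos: [0.5706, 0.0806, 0.1178]
tcp_rot: [0.498, -0.501, 0.502, -0.5]
wrist_force: [0.1, 0.5, -2.3]
opening: 0.0516
```

```bash
python3 - <<'E'
from h import *
st();go([.574,.086,.046],0); c=wshot('w10.png')
E
```

```text
t19.07 pos [0.5706 0.0806 0.1178] yaw z -0.16 tilt [-0.005 -0.001 -1.   ] open 0.0516 F [ 0.1  0.5 -2.3] q [-0.35  0.81  0.22  1.82 -0.31  0.55  0.07]
alt False -> [-0.185, 2.393, 0.127, 0.052, -0.027, 0.014]
alt True -> [-0.185, 2.393, 0.127, -0.022, 29.973, 0.082]
```

View pics/w10.png

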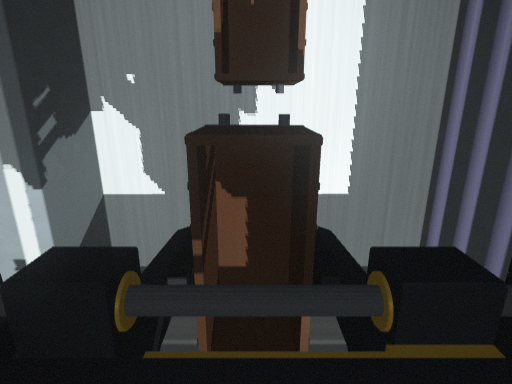

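>>> {"method": "jog_arm", "body": {
  "commands": [
    [0, -0.1, 0.7, 0.12, 0.05, 0, 0],
    [0, -0.1, 1.4, 0.12, 0.05, 0, 0],
    [0, -0.1, 2.0, 0.12, 0.05, 0, 0],
    [0, -0.1, 2.3, 0.12, 0.05, 0, 0],
    [0, -0.1, 2.39, 0.12, 0.05, 0, 0]
  ]
}}

```text
t: 19.53
eef_pos: [0.5719, 0.0814, 0.0448]
tcp_rot: [0.497, -0.501, 0.502, -0.501]
wrist_force: [-5.4, -1.3, 15.2]
opening: 0.0516
```

>>> {"method": "jog_arm", "body": {
  "commands": [
    [0, 0, 0.04, 0, 0, 0, 0],
    [0, 0, 0.04, 0, 0, 0, 0],
    [75, 0, 0.04, 0, 0, 0, 0],
    [75, 0, 0.04, 0, 0, 0, 0],
    [75, 0, 0.04, 0, 0, 0, 0]
  ]
}}

```text
t: 19.95
eef_pos: [0.5728, 0.081, 0.0445]
tcp_rot: [-0.497, 0.5, -0.501, 0.501]
wrist_force: [0.1, 0.1, -0.2]
opening: 0.0661
```

```bash
python3 - <<'E'
from h import *
st()
E
```

```text
t19.95 pos [0.5728 0.081  0.0445] yaw z -0.31 tilt [-0.003 -0.003 -1.   ] open 0.0661 F [ 0.1  0.1 -0.2] q [-0.32  0.93  0.17  1.84 -0.34  0.4   0.09]
```

>>> {"method": "jog_arm", "body": {
  "commands": [
    [75, 0, -1.2, 0, 0, 0, 0],
    [75, 0, -2.5, 0, 0, 0, 0],
    [75, 0, -3.8, 0, 0, 0, 0],
    [75, 0, -5.1, 0, 0, 0, 0],
    [75, 0, -6.3, 0, 0, 0, 0]
  ]
}}

```text
t: 20.37
eef_pos: [0.5735, 0.0813, 0.2363]
tcp_rot: [-0.497, 0.5, -0.501, 0.502]
wrist_force: [0.3, 0.3, -0.7]
opening: 0.066
```

>>> {"method": "jog_arm", "body": {
  "commands": [
    [75, -0.5, -0.6, 0, 0, 0, 0],
    [75, -0.5, -1.2, 0, 0, 0, 0],
    [75, -0.5, -1.2, 0, 0, 0, 0],
    [75, -0.5, -1.2, 0, 0, 0, 0],
    [75, -0.5, -1.2, 0, 0, 0, 0]
  ]
}}

```text
t: 20.78
eef_pos: [0.573, 0.0959, 0.2714]
tcp_rot: [-0.497, 0.5, -0.501, 0.502]
wrist_force: [0.5, -0.3, 0.5]
opening: 0.0665
```

```bash
python3 - <<'E'
from h import *
st();c=wshot('w11.png');rects(c,'van1',.075)
shot('top','t3.png')
for n in ['roof1']: print(n,[(round(d['p'],2),np.round(d['at'],3).tolist()) for d in spot_in('top',n)][:6])
E
```

```text
t20.78 pos [0.573  0.0959 0.2714] yaw z -0.37 tilt [-0.003 -0.004 -1.   ] open 0.0665 F [ 0.5 -0.3  0.5] q [-0.44  0.61  0.33  1.68 -0.24  0.9  -0.02]
p0.69 px [76. 11.] ctr [0.3955 0.2549] dim [0.0233 0.0346] long 179.5
p0.65 px [254. 174.] ctr [0.5741 0.0851] dim [0.0528 0.1261] long 89.2
p0.58 px [254.  53.] ctr [0.5753 0.2131] dim [0.0533 0.1043] long 89.8
roof1 [(0.8, [0.553, -0.324, 0.027]), (0.58, [0.485, -0.131, 0.022]), (0.55, [0.411, -0.225, 0.028])]
```

View pics/w11.png

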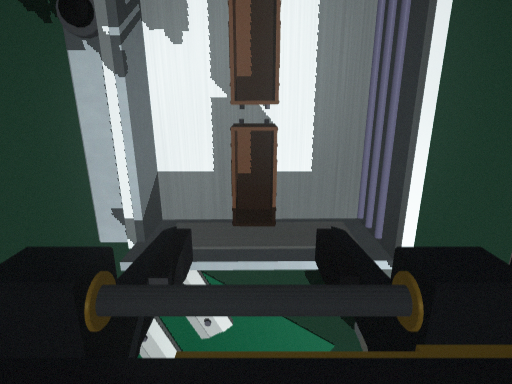

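```bash
python3 - <<'E'
from h import *
c=wshot('w12.png'); im=cv2.imread('pics/w12.png')
o=np.hstack([cv2.resize(im[110:240,215:295],None,fx=4.5,fy=4.5,interpolation=cv2.INTER_CUBIC),cv2.resize(im[0:130,215:295],None,fx=4.5,fy=4.5,interpolation=cv2.INTER_CUBIC)])
cv2.imwrite('pics/w12c.png',o)
E
```

```text
(no output)
```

View pics/w12c.png

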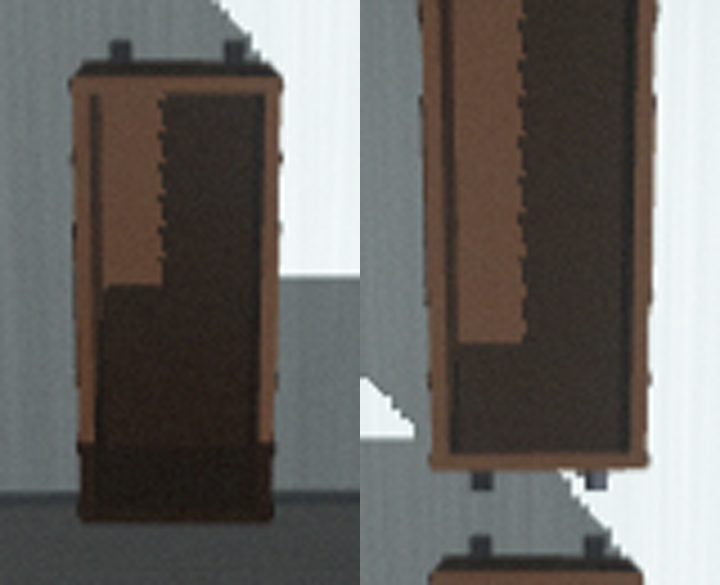

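```bash
python3 - <<'E'
from h import *
c=wshot('w13.png')
f=lambda u,v:bp(c,u,v,.075)
a=f(254,126.9);b=f(254,225.1);print(a,b,(a+b)/2,np.linalg.norm(a-b))
tl,tr,bl,br=f(231.5,127),f(277,127),f(232.8,225),f(275.4,225);print(tl,tr,bl,br,(tl+tr+bl+br)/4)
print('van1 near edge',f(254,103.8))
go([.411,-.224,.27],np.radians(24))
E
```

```text
[0.57471384 0.14082801 0.075     ] [0.57388371 0.02228541 0.075     ] [0.57429877 0.08155671 0.075     ] 0.11854551284386863
[0.54957254 0.14090307 0.075     ] [0.60040422 0.14052963 0.075     ] [0.54780633 0.02259086 0.075     ] [0.60020046 0.0222442  0.075     ] [0.57449589 0.08156694 0.075     ]
van1 near edge [0.57488743 0.16561714 0.075     ]
alt False -> [10.705, 0.101, -5.342, 0.031, -4.061, 0.031]
alt True -> [10.705, 0.101, -5.342, -0.042, 25.939, 0.043]
```

```bash
python3 - <<'E'
from h import *
go([.4317,-.2696,.25],np.radians(24.4))
E
```

```text
alt False -> [12.218, 0.772, -4.641, 0.031, -4.128, 0.03]
alt True -> [12.218, 0.772, -4.641, -0.042, 25.872, 0.043]
```

>>> {"method": "jog_arm", "body": {
  "commands": [
    [85, 12.2, 0.7, -4.7, 0, -0.5, 0],
    [85, 12.2, 0.7, -4.7, 0, -1, 0],
    [85, 12.2, 0.7, -4.7, 0, -1.5, 0],
    [85, 12.2, 0.7, -4.7, 0, -2, 0],
    [85, 12.2, 0.7, -4.7, 0, -2.5, 0]
  ]
}}

```text
t: 21.5
eef_pos: [0.4965, -0.0988, 0.2613]
tcp_rot: [-0.559, 0.562, -0.431, 0.431]
wrist_force: [1.1, -1.0, 0.4]
opening: 0.0753
```

```bash
python3 - <<'E'
from h import *
go([.4317,-.2696,.25],np.radians(24.4))
E
```

```text
alt False -> [4.951, 0.406, -3.541, 0.038, -1.599, 0.027]
alt True -> [4.951, 0.406, -3.541, -0.04, 28.401, 0.057]
```

>>> {"method": "jog_arm", "body": {
  "commands": [
    [85, 1.1, 0.1, -0.8, 0, -0.5, 0],
    [85, 2.2, 0.2, -1.6, 0, -1, 0],
    [85, 3.3, 0.3, -2.4, 0, -1.6, 0],
    [85, 4.3, 0.4, -3.1, 0, -1.6, 0],
    [85, 4.9, 0.4, -3.5, 0, -1.6, 0]
  ]
}}

```text
t: 21.92
eef_pos: [0.4294, -0.2724, 0.2497]
tcp_rot: [-0.591, 0.596, -0.385, 0.384]
wrist_force: [0.3, -0.5, 0.4]
opening: 0.0746
```

>>> {"method": "jog_arm", "body": {
  "commands": [
    [85, 0, 0, 0, 0, 0, 0],
    [85, 0, 0, 0, 0, 0, 0],
    [85, 0, 0, 0, 0, 0, 0],
    [85, 0, 0, 0, 0, 0, 0],
    [85, 0, 0, 0, 0, 0, 0]
  ]
}}

```text
t: 22.33
eef_pos: [0.4305, -0.2704, 0.2496]
tcp_rot: [-0.592, 0.596, -0.384, 0.383]
wrist_force: [0.7, 0.1, -0.0]
opening: 0.0752
```

```bash
python3 - <<'E'
from h import *
st();c=wshot('w14.png');rects(c,'roof1',.018)
im=cv2.imread('pics/w14.png')
for d in cut_out('wrist','roof1'):
    cs,_=cv2.findContours(d['region'].astype(np.uint8),cv2.RETR_EXTERNAL,cv2.CHAIN_APPROX_NONE); cv2.drawContours(im,cs,-1,(0,255,255),1)
cv2.imwrite('pics/w14b.png',im)
E
```

```text
t22.33 pos [ 0.4305 -0.2704  0.2496] yaw z 24.29 tilt [-0.004 -0.005 -1.   ] open 0.0752 F [ 0.7  0.1 -0. ] q [ 0.37  0.53  0.15  1.91 -0.1   0.72  1.  ]
p0.94 px [256. 117.] ctr [ 0.4119 -0.2248] dim [0.0595 0.1289] long 114.2
p0.91 px [344.  67.] ctr [ 0.4826 -0.1305] dim [0.0598 0.1277] long 117.7
p0.81 px [319. 229.] ctr [ 0.5549 -0.3249] dim [0.0601 0.1313] long 107.0
p0.25 px [496.   7.] ctr [ 0.602  -0.0008] dim [0.0185 0.0526] long 179.6
```

View pics/w14b.png

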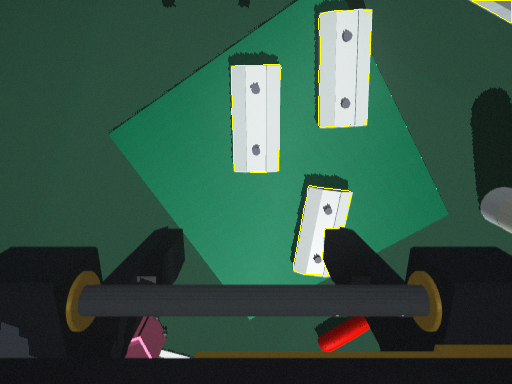

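```bash
python3 - <<'E'
from h import *
go([.4119,-.2248,.10],np.radians(24.2))
E
```

```text
alt False -> [-1.678, 4.986, 0.114, 0.06, 0.001, 0.029]
alt True -> [-1.678, 4.986, 0.114, 0.046, -29.999, -0.094]
```

>>> {"method": "jog_arm", "body": {
  "commands": [
    [85, -1.2, 0.8, 0.1, 0.06, 0, 0.03],
    [85, -1.7, 2, 0.1, 0.06, 0, 0.03],
    [85, -1.7, 3.2, 0.1, 0.06, 0, 0.03],
    [85, -1.7, 4.4, 0.1, 0.06, 0, 0.03],
    [85, -1.7, 4.8, 0.1, 0.06, 0, 0.03]
  ]
}}

```text
t: 22.9
eef_pos: [0.4099, -0.2225, 0.1021]
tcp_rot: [-0.594, 0.594, -0.385, 0.382]
wrist_force: [-0.0, -1.0, 0.2]
opening: 0.075
```

```bash
python3 - <<'E'
from h import *
st();go([.4119,-.2248,.0065],np.radians(24.2))
E
```

```text
t22.90 pos [ 0.4099 -0.2225  0.1021] yaw z 24.31 tilt [-0.005  0.003 -1.   ] open 0.0750 F [-0.  -1.   0.2] q [ 0.36  0.74  0.06  2.15 -0.16  0.25  0.99]
alt False -> [0.113, 3.187, 0.038, 0.029, 0.019, -0.042]
alt True -> [0.113, 3.187, 0.038, -0.066, -29.981, -0.045]
```

>>> {"method": "jog_arm", "body": {
  "commands": [
    [85, 0.1, 0.7, 0.04, 0, 0, 0],
    [85, 0.1, 1.4, 0.04, 0, 0, 0],
    [85, 0.1, 2, 0.04, 0, 0, 0],
    [85, 0.1, 2.2, 0.04, 0, 0, 0],
    [85, 0.1, 2.2, 0.04, 0, 0, 0]
  ]
}}

```text
t: 23.32
eef_pos: [0.4115, -0.2239, 0.035]
tcp_rot: [-0.594, 0.594, -0.386, 0.381]
wrist_force: [-0.3, -0.6, -0.1]
opening: 0.0747
```

```bash
python3 - <<'E'
from h import *
st();go([.4119,-.2248,.0065],np.radians(24.2))
E
```

```text
t23.32 pos [ 0.4115 -0.2239  0.035 ] yaw z 24.35 tilt [-0.007  0.004 -1.   ] open 0.0747 F [-0.3 -0.6 -0.1] q [ 0.39  0.88  0.02  2.16 -0.17  0.1   1.  ]
alt False -> [0.038, 0.95, 0.003, 0.042, 0.025, -0.06]
alt True -> [0.038, 0.95, 0.003, -0.094, -29.975, -0.066]
```

Wrist joint 6 is close to its limit at this inner roof, so I'll leave it as the spare and use the two outer ones.

```bash
python3 - <<'E'
from h import *
go([.5059,-.1748,.25],np.radians(27.7))
E
```

```text
alt False -> [-0.24, -7.181, 3.509, 0.04, -0.559, -0.061]
alt True -> [-0.24, -7.181, 3.509, 0.094, 29.441, 0.062]
```

>>> {"method": "jog_arm", "body": {
  "commands": [
    [85, 0, -1.2, 0, 0, 0, 0],
    [85, 0, -2.5, 0, 0, 0, 0],
    [85, 0, -3.7, 0.6, 0, -0.3, 0],
    [85, 0, -4.8, 1.2, 0, -0.56, 0],
    [85, 0, -5.9, 1.8, 0, -0.56, 0]
  ]
}}

```text
t: 23.73
eef_pos: [0.4623, -0.202, 0.2153]
tcp_rot: [0.605, -0.605, 0.368, -0.364]
wrist_force: [1.1, -0.3, -1.0]
opening: 0.0748
```

>>> {"method": "jog_arm", "body": {
  "commands": [
    [85, -0.1, -0.8, 0.9, 0, 0, 0],
    [85, -0.2, -1.2, 1.7, 0, 0, 0],
    [85, -0.2, -1.2, 1.7, 0, 0, 0],
    [85, -0.2, -1.2, 1.7, 0, 0, 0],
    [85, -0.2, -1.2, 1.7, 0, 0, 0]
  ]
}}

```text
t: 24.15
eef_pos: [0.5035, -0.1733, 0.2515]
tcp_rot: [-0.605, 0.605, -0.368, 0.363]
wrist_force: [-0.8, -0.0, 0.5]
opening: 0.0749
```

```bash
python3 - <<'E'
from h import *
st();c=wshot('w15.png');rects(c,'roof1',.018)
im=cv2.imread('pics/w15.png')
for d in cut_out('wrist','roof1'):
    cs,_=cv2.findContours(d['region'].astype(np.uint8),cv2.RETR_EXTERNAL,cv2.CHAIN_APPROX_NONE); cv2.drawContours(im,cs,-1,(0,255,255),1)
cv2.imwrite('pics/w15b.png',im)
E
```

```text
t24.15 pos [ 0.5035 -0.1733  0.2515] yaw z 27.73 tilt [-0.006  0.003 -1.   ] open 0.0749 F [-0.8 -0.   0.5] q [ 0.14  0.56  0.16  1.84 -0.13  0.77  0.86]
p0.97 px [255. 120.] ctr [ 0.483  -0.1305] dim [0.0605 0.1279] long 117.7
p0.83 px [239. 255.] ctr [ 0.5493 -0.3041] dim [0.0588 0.0935] long 106.9
p0.58 px [172. 160.] ctr [ 0.4128 -0.2246] dim [0.0601 0.1279] long 115.0
```

View pics/w15b.png

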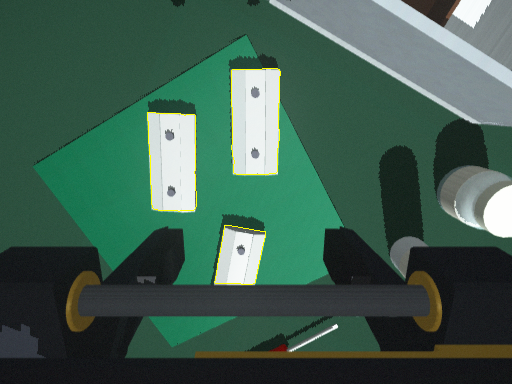

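```bash
python3 - <<'E'
from h import *
go([.483,-.1305,.10],np.radians(27.7))
E
```

```text
alt False -> [-1.56, 5.034, 0.098, 0.043, -0.012, -0.059]
alt True -> [-1.56, 5.034, 0.098, 0.092, 29.988, 0.067]
```

>>> {"method": "jog_arm", "body": {
  "commands": [
    [85, -1.1, 0.8, 0.1, 0, 0, 0],
    [85, -1.55, 2, 0.1, 0, 0, 0],
    [85, -1.55, 3.2, 0.1, 0, 0, 0],
    [85, -1.55, 4.4, 0.1, 0, 0, 0],
    [85, -1.55, 4.8, 0.1, 0, 0, 0]
  ]
}}

```text
t: 24.72
eef_pos: [0.4798, -0.1304, 0.1029]
tcp_rot: [-0.604, 0.606, -0.372, 0.361]
wrist_force: [0.3, 0.3, -1.1]
opening: 0.0746
```

```bash
python3 - <<'E'
from h import *
st();go([.483,-.1305,.0065],np.radians(27.7))
E
```

```text
t24.72 pos [ 0.4798 -0.1304  0.1029] yaw z 27.60 tilt [-0.014  0.005 -1.   ] open 0.0746 F [ 0.3  0.3 -1.1] q [ 0.12  0.76  0.09  2.05 -0.18  0.35  0.84]
alt False -> [0.088, 3.211, 0.128, 0.1, -0.018, -0.105]
alt True -> [0.088, 3.211, 0.128, 0.164, 29.982, 0.157]
```

>>> {"method": "jog_arm", "body": {
  "commands": [
    [85, 0.09, 0.7, 0.13, 0.1, 0, -0.1],
    [85, 0.09, 1.4, 0.13, 0.1, 0, -0.1],
    [85, 0.09, 2, 0.13, 0.1, 0, -0.1],
    [85, 0.09, 2.4, 0.13, 0.1, 0, -0.1],
    [85, 0.09, 2.4, 0.13, 0.1, 0, -0.1]
  ]
}}

```text
t: 25.13
eef_pos: [0.4811, -0.131, 0.0284]
tcp_rot: [-0.604, 0.605, -0.369, 0.365]
wrist_force: [-0.2, -0.2, -0.4]
opening: 0.0748
```

```bash
python3 - <<'E'
from h import *
st();go([.483,-.1305,.0065],np.radians(27.7))
E
```

```text
t25.13 pos [ 0.4811 -0.131   0.0284] yaw z 27.52 tilt [-0.006  0.001 -1.   ] open 0.0748 F [-0.2 -0.2 -0.4] q [ 0.15  0.91  0.04  2.08 -0.2   0.17  0.85]
alt False -> [0.018, 0.73, 0.067, 0.041, -0.03, -0.036]
alt True -> [0.018, 0.73, 0.067, 0.057, 29.97, 0.064]
```

>>> {"method": "jog_arm", "body": {
  "commands": [
    [85, 0.02, 0.3, 0.07, 0.04, 0, -0.03],
    [85, 0.02, 0.55, 0.07, 0.04, 0, -0.03],
    [85, 0.02, 0.72, 0.07, 0.04, 0, -0.03],
    [85, 0.02, 0.72, 0.07, 0.04, 0, -0.03],
    [85, 0.02, 0.72, 0.07, 0.04, 0, -0.03]
  ]
}}

```text
t: 25.55
eef_pos: [0.4831, -0.1306, 0.0068]
tcp_rot: [0.605, -0.604, 0.367, -0.367]
wrist_force: [0.7, -0.3, 1.3]
opening: 0.0745
```

```bash
python3 - <<'E'
from h import *
st();go([.483,-.1305,.0065],np.radians(27.7))
E
```

```text
t25.55 pos [ 0.4831 -0.1306  0.0068] yaw z 27.51 tilt [-0.     0.001 -1.   ] open 0.0745 F [ 0.7 -0.3  1.3] q [ 0.15  0.95  0.03  2.08 -0.2   0.12  0.85]
alt False -> [-0.004, 0.011, -0.002, 0.001, -0.032, -0.006]
alt True -> [-0.004, 0.011, -0.002, 0.009, 29.968, 0.002]
```

Right on target. Closing.

>>> {"method": "jog_arm", "body": {
  "commands": [
    [0, 0, 0, 0, 0, 0, 0],
    [0, 0, 0, 0, 0, 0, 0],
    [0, 0, 0, 0, 0, 0, 0],
    [0, 0, 0, 0, 0, 0, 0],
    [0, 0, 0, 0, 0, 0, 0]
  ]
}}

```text
t: 25.97
eef_pos: [0.4832, -0.1306, 0.0072]
tcp_rot: [0.605, -0.604, 0.367, -0.367]
wrist_force: [-0.2, -0.3, 3.6]
opening: 0.0577
```

```bash
python3 - <<'E'
from h import *
st()
E
```

```text
t25.97 pos [ 0.4832 -0.1306  0.0072] yaw z 27.51 tilt [ 0.  0. -1.] open 0.0577 F [-0.2 -0.3  3.6] q [ 0.15  0.95  0.03  2.08 -0.2   0.12  0.85]
```

>>> {"method": "jog_arm", "body": {
  "commands": [
    [0, 0, -0.5, 0, 0, 0, 0],
    [0, 0, -1.2, 0, 0, 0, 0],
    [0, 0, -2.2, 0, 0, 0, 0],
    [0, 0, -3.5, 0, 0, 0, 0],
    [0, 0, -4.7, 0, 0, 0, 0]
  ]
}}

```text
t: 26.38
eef_pos: [0.4825, -0.1304, 0.1494]
tcp_rot: [-0.605, 0.605, -0.367, 0.366]
wrist_force: [1.4, 0.0, -0.9]
opening: 0.0574
```

>>> {"method": "jog_arm", "body": {
  "commands": [
    [0, 0, -1, 0, 0, 0, 0],
    [0, 0, -2, 0, 0, 0, 0],
    [0, 0, -2.5, 0, 0, 0, 0],
    [0, 0, -2.5, 0, 0, 0, 0],
    [0, 0, -2.5, 0, 0, 0, 0]
  ]
}}

```text
t: 26.8
eef_pos: [0.4826, -0.1303, 0.2246]
tcp_rot: [0.605, -0.604, 0.367, -0.366]
wrist_force: [0.5, 0.3, -2.2]
opening: 0.0574
```

```bash
python3 - <<'E'
from h import *
st(); c=wshot('w16.png'); go([.5747,.2253,.21],0)
E
```

```text
t26.80 pos [ 0.4826 -0.1303  0.2246] yaw z 27.53 tilt [-0.     0.001 -1.   ] open 0.0574 F [ 0.5  0.3 -2.2] q [ 0.07  0.55  0.16  1.96 -0.15  0.64  0.81]
alt False -> [-9.076, 0.459, 8.22, 0.024, 4.588, -0.019]
alt True -> [-9.076, 0.459, 8.22, -0.026, -25.412, -0.033]
```

View pics/w16.png

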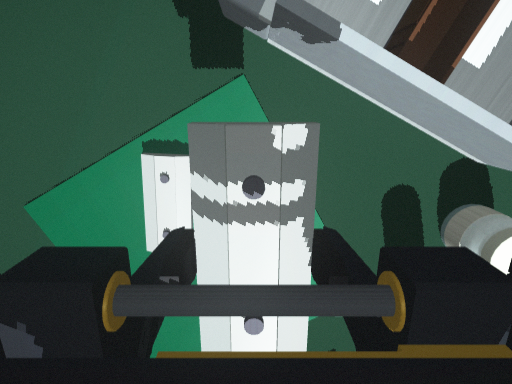

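>>> {"method": "jog_arm", "body": {
  "commands": [
    [0, -9.1, 0, 8.2, 0, 0.7, 0],
    [0, -9.1, 0, 8.2, 0, 1.4, 0],
    [0, -9.1, 0, 8.2, 0, 2.1, 0],
    [0, -9.1, 0, 8.2, 0, 2.8, 0],
    [0, -9.1, 0, 8.2, 0, 3.3, 0]
  ]
}}

```text
t: 27.27
eef_pos: [0.5332, 0.0731, 0.2218]
tcp_rot: [-0.53, 0.533, -0.468, 0.464]
wrist_force: [0.7, -1.1, -1.2]
opening: 0.0577
```

```bash
python3 - <<'E'
from h import *
st(); go([.5747,.2253,.21],0)
E
```

```text
t27.27 pos [0.5332 0.0731 0.2218] yaw z 7.52 tilt [-0.007  0.    -1.   ] open 0.0577 F [ 0.7 -1.1 -1.2] q [-0.41  0.62  0.31  1.86 -0.28  0.71  0.19]
alt False -> [-4.848, 0.385, 2.038, 0.067, 1.253, -0.006]
alt True -> [-4.848, 0.385, 2.038, -0.01, -28.747, -0.102]
```

>>> {"method": "jog_arm", "body": {
  "commands": [
    [0, -1.1, 0, 0.5, 0.06, 0.4, 0],
    [0, -2.2, 0, 1, 0.06, 0.9, 0],
    [0, -3.3, 0, 1.5, 0.06, 1.25, 0],
    [0, -4.2, 0.2, 2, 0.06, 1.25, 0],
    [0, -4.6, 0.2, 2, 0.06, 1.25, 0]
  ]
}}

```text
t: 27.68
eef_pos: [0.5742, 0.2237, 0.2117]
tcp_rot: [-0.501, 0.502, -0.5, 0.497]
wrist_force: [0.8, 1.1, -1.1]
opening: 0.0573
```

```bash
python3 - <<'E'
from h import *
st(); go([.5747,.2253,.13],0)
E
```

```text
t27.68 pos [0.5742 0.2237 0.2117] yaw z 0.38 tilt [-0.004  0.002 -1.   ] open 0.0573 F [ 0.8  1.1 -1.1] q [-0.65  0.74  0.37  1.64 -0.34  0.83 -0.12]
alt False -> [-0.049, 2.722, 0.027, 0.036, 0.063, -0.015]
alt True -> [-0.049, 2.722, 0.027, -0.024, -29.937, -0.056]
```

>>> {"method": "jog_arm", "body": {
  "commands": [
    [0, -0.05, 0.8, 0.03, 0.04, 0.06, 0],
    [0, -0.05, 1.7, 0.03, 0.04, 0.06, 0],
    [0, -0.05, 2.6, 0.03, 0.04, 0.06, 0],
    [0, -0.05, 3.3, 0.03, 0.04, 0.06, 0],
    [0, -0.05, 3.6, 0.03, 0.04, 0.06, 0]
  ]
}}

```text
t: 28.1
eef_pos: [0.5712, 0.2237, 0.0987]
tcp_rot: [-0.497, 0.502, -0.501, 0.499]
wrist_force: [-0.1, 0.3, -2.1]
opening: 0.0574
```

```bash
python3 - <<'E'
from h import *
st(); go([.5747,.2253,.0742],np.radians(-.1)); c=wshot('w17.png')
E
```

```text
t28.10 pos [0.5712 0.2237 0.0987] yaw z -0.01 tilt [-0.008 -0.002 -1.   ] open 0.0574 F [-0.1  0.3 -2.1] q [-0.61  0.89  0.3   1.72 -0.41  0.61 -0.08]
alt False -> [-0.057, 0.815, 0.124, 0.076, 0.015, 0.021]
alt True -> [-0.057, 0.815, 0.124, 0.033, -29.985, -0.119]
```

View pics/w17.png

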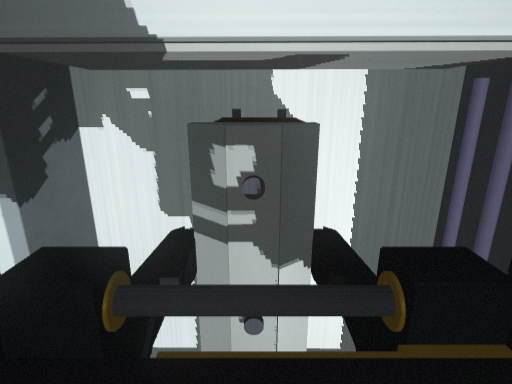

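>>> {"method": "jog_arm", "body": {
  "commands": [
    [0, -0.06, 0.2, 0.12, 0.08, 0, 0.02],
    [0, -0.06, 0.3, 0.12, 0.08, 0, 0.02],
    [0, -0.06, 0.4, 0.12, 0.08, 0, 0.02],
    [0, -0.06, 0.45, 0.12, 0.08, 0, 0.02],
    [0, -0.06, 0.45, 0.12, 0.08, 0, 0.02]
  ]
}}

```text
t: 28.57
eef_pos: [0.5751, 0.2255, 0.0856]
tcp_rot: [-0.5, 0.5, -0.5, 0.5]
wrist_force: [-0.1, 0.4, -1.1]
opening: 0.0572
```

```bash
python3 - <<'E'
from h import *
st(); go([.5747,.2253,.0742],np.radians(-.1))
E
```

```text
t28.57 pos [0.5751 0.2255 0.0856] yaw z -0.02 tilt [ 0.001  0.    -1.   ] open 0.0572 F [-0.1  0.4 -1.1] q [-0.6   0.91  0.29  1.72 -0.42  0.58 -0.07]
alt False -> [0.007, 0.379, -0.014, -0.011, 0.013, -0.002]
alt True -> [0.007, 0.379, -0.014, -0.004, -29.987, 0.017]
```

>>> {"method": "jog_arm", "body": {
  "commands": [
    [0, 0, 0.1, 0, 0, 0, 0],
    [0, 0, 0.2, 0, 0, 0, 0],
    [0, 0, 0.3, 0, 0, 0, 0],
    [0, 0, 0.38, 0, 0, 0, 0],
    [0, 0, 0.38, 0, 0, 0, 0]
  ]
}}

```text
t: 28.98
eef_pos: [0.5751, 0.2255, 0.0743]
tcp_rot: [0.5, -0.5, 0.5, -0.5]
wrist_force: [-0.2, 0.2, 2.7]
opening: 0.0579
```

```bash
python3 - <<'E'
from h import *
st()
E
```

```text
t28.98 pos [0.5751 0.2255 0.0743] yaw z -0.02 tilt [ 0.001  0.    -1.   ] open 0.0579 F [-0.2  0.2  2.7] q [-0.6   0.92  0.28  1.72 -0.42  0.56 -0.06]
```

Contact came at exactly the expected seated height (TCP 0.0743). Releasing.

>>> {"method": "jog_arm", "body": {
  "commands": [
    [85, 0, 0, 0, 0, 0, 0],
    [85, 0, 0, 0, 0, 0, 0],
    [85, 0, 0, 0, 0, 0, 0],
    [85, 0, -0.8, 0, 0, 0, 0],
    [85, 0, -1.8, 0, 0, 0, 0]
  ]
}}

```text
t: 29.4
eef_pos: [0.5732, 0.225, 0.1267]
tcp_rot: [-0.498, 0.501, -0.501, 0.499]
wrist_force: [0.3, 1.8, 0.3]
opening: 0.0747
```

>>> {"method": "jog_arm", "body": {
  "commands": [
    [85, 0, -1.2, 0, 0, 0, 0],
    [85, 0.3, -2.4, 0, 0, 0, 0],
    [85, 0.8, -3.6, 0, 0, 0, 0],
    [85, 1.3, -4.4, 0, 0, 0, 0],
    [85, 1.8, -4.4, 0, 0, 0, 0]
  ]
}}

```text
t: 29.82
eef_pos: [0.577, 0.1709, 0.2643]
tcp_rot: [0.502, -0.498, 0.499, -0.501]
wrist_force: [1.0, -0.9, 0.1]
opening: 0.0747
```

```bash
python3 - <<'E'
from h import *
st(); c=wshot('w18.png'); rects(c,'roof1',.085); rects(c,'van1',.075)
E
```

```text
t29.82 pos [0.577  0.1709 0.2643] yaw z -0.01 tilt [ 0.006  0.001 -1.   ] open 0.0747 F [ 1.  -0.9  0.1] q [-0.59  0.65  0.4   1.63 -0.31  0.91 -0.07]
p0.90 px [251. 115.] ctr [0.5763 0.2261] dim [0.06   0.1282] long 90.0
p0.96 px [249. 232.] ctr [0.5739 0.09  ] dim [0.0532 0.1371] long 89.6
p0.50 px [250. 115.] ctr [0.5762 0.2246] dim [0.0602 0.1322] long 90.0
```

View pics/w18.png

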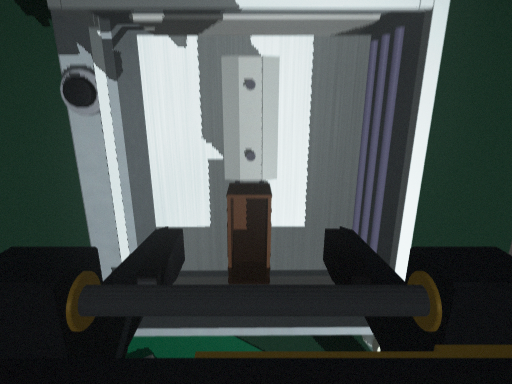

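```bash
python3 - <<'E'
from h import *
go([.5695,-.3727,.25],np.radians(17))
E
```

```text
alt False -> [18.092, 0.311, -0.075, 0.05, -2.86, 0.009]
alt True -> [18.092, 0.311, -0.075, -0.014, 27.14, 0.072]
```

>>> {"method": "jog_arm", "body": {
  "commands": [
    [85, 1.3, 0, 0, 0, -0.5, 0],
    [85, 2.6, 0, 0, 0, -1, 0],
    [85, 4, 0, 0, 0, -1.5, 0],
    [85, 5.3, 0, 0, 0, -2, 0],
    [85, 6.7, 0, 0, 0, -2.5, 0]
  ]
}}

```text
t: 30.38
eef_pos: [0.5718, -0.0298, 0.2565]
tcp_rot: [-0.56, 0.564, -0.432, 0.427]
wrist_force: [0.5, -0.8, 0.6]
opening: 0.0746
```

```bash
python3 - <<'E'
from h import *
st();go([.5695,-.3727,.25],np.radians(17))
E
```

```text
t30.38 pos [ 0.5718 -0.0298  0.2565] yaw z 15.17 tilt [-0.009 -0.    -1.   ] open 0.0746 F [ 0.5 -0.8  0.6] q [-0.2   0.62  0.29  1.71 -0.22  0.85  0.46]
alt False -> [11.011, 0.221, -3.063, 0.081, -0.305, -0.022]
alt True -> [11.011, 0.221, -3.063, 0.034, 29.694, 0.127]
```

>>> {"method": "jog_arm", "body": {
  "commands": [
    [85, 11, 0.2, -3, 0.08, -0.3, 0],
    [85, 11, 0.2, -3, 0.08, -0.3, 0],
    [85, 11, 0.2, -3, 0.08, -0.3, 0],
    [85, 11, 0.2, -3, 0.08, -0.3, 0],
    [85, 11, 0.2, -3, 0.08, -0.3, 0]
  ]
}}

```text
t: 30.8
eef_pos: [0.5715, -0.2386, 0.2514]
tcp_rot: [0.569, -0.568, 0.422, -0.418]
wrist_force: [0.3, -0.6, -0.4]
opening: 0.0746
```

```bash
python3 - <<'E'
from h import *
st();go([.5695,-.3727,.25],np.radians(17))
E
```

```text
t30.80 pos [ 0.5715 -0.2386  0.2514] yaw z 17.08 tilt [-0.004  0.005 -1.   ] open 0.0746 F [ 0.3 -0.6 -0.4] q [ 0.18  0.68  0.25  1.58 -0.2   0.92  0.81]
alt False -> [4.253, 0.023, -1.377, 0.02, 0.014, -0.058]
alt True -> [4.253, 0.023, -1.377, -0.091, -29.986, -0.032]
```

>>> {"method": "jog_arm", "body": {
  "commands": [
    [85, 1.2, 0, -0.4, 0, 0, -0.05],
    [85, 2.4, 0, -0.8, 0, 0, -0.05],
    [85, 3.5, 0, -1.2, 0, 0, -0.05],
    [85, 4.2, 0, -1.4, 0, 0, -0.05],
    [85, 4.2, 0, -1.4, 0, 0, -0.05]
  ]
}}

```text
t: 31.22
eef_pos: [0.5662, -0.3767, 0.248]
tcp_rot: [-0.566, 0.569, -0.423, 0.421]
wrist_force: [-0.8, -0.2, -0.2]
opening: 0.075
```

>>> {"method": "jog_arm", "body": {
  "commands": [
    [85, 0, 0, 0, 0, 0, 0],
    [85, 0, 0, 0, 0, 0, 0],
    [85, 0, 0, 0, 0, 0, 0],
    [85, 0, 0, 0, 0, 0, 0],
    [85, 0, 0, 0, 0, 0, 0]
  ]
}}

```text
t: 31.63
eef_pos: [0.5669, -0.375, 0.2479]
tcp_rot: [-0.566, 0.569, -0.423, 0.42]
wrist_force: [0.0, 1.0, 0.6]
opening: 0.0749
```

```bash
python3 - <<'E'
from h import *
st();c=wshot('w19.png');rects(c,'roof1',.018)
im=cv2.imread('pics/w19.png')
for d in cut_out('wrist','roof1'):
    cs,_=cv2.findContours(d['region'].astype(np.uint8),cv2.RETR_EXTERNAL,cv2.CHAIN_APPROX_NONE); cv2.drawContours(im,cs,-1,(0,255,255),1)
cv2.imwrite('pics/w19b.png',im)
E
```

```text
t31.63 pos [ 0.5669 -0.375   0.2479] yaw z 16.85 tilt [-0.006 -0.001 -1.   ] open 0.0749 F [0.  1.  0.6] q [ 0.39  0.77  0.25  1.38 -0.2   1.02  0.97]
p0.74 px [165.  26.] ctr [ 0.4276 -0.2565] dim [0.0594 0.0613] long 23.2
p0.74 px [257. 115.] ctr [ 0.5551 -0.3243] dim [0.0596 0.1291] long 106.9
```

View pics/w19b.png

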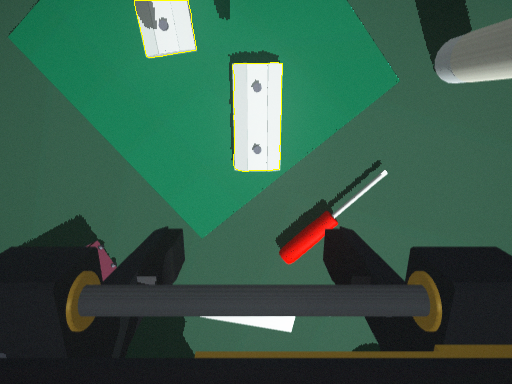

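```bash
python3 - <<'E'
from h import *
go([.5551,-.3243,.10],np.radians(16.9))
E
```

```text
alt False -> [-1.76, 4.938, 0.161, 0.056, -0.021, 0.0]
alt True -> [-1.76, 4.938, 0.161, -0.0, 29.979, 0.088]
```

>>> {"method": "jog_arm", "body": {
  "commands": [
    [85, -1.2, 0.8, 0.1, 0.06, 0, 0],
    [85, -1.7, 2, 0.1, 0.06, 0, 0],
    [85, -1.7, 3.2, 0.1, 0.06, 0, 0],
    [85, -1.7, 4.4, 0.1, 0.06, 0, 0],
    [85, -1.7, 4.8, 0.1, 0.06, 0, 0]
  ]
}}

```text
t: 32.2
eef_pos: [0.5515, -0.3239, 0.0997]
tcp_rot: [-0.568, 0.568, -0.424, 0.419]
wrist_force: [-0.8, -0.1, 0.2]
opening: 0.0748
```

```bash
python3 - <<'E'
from h import *
st();go([.5551,-.3243,.0065],np.radians(16.9))
E
```

```text
t32.20 pos [ 0.5515 -0.3239  0.0997] yaw z 16.84 tilt [-0.006  0.004 -1.   ] open 0.0748 F [-0.8 -0.1  0.2] q [ 0.36  0.9   0.19  1.63 -0.24  0.65  0.97]
alt False -> [0.066, 3.106, 0.126, 0.043, -0.011, -0.057]
alt True -> [0.066, 3.106, 0.126, 0.09, 29.989, 0.068]
```

>>> {"method": "jog_arm", "body": {
  "commands": [
    [85, 0.07, 0.7, 0.13, 0.04, 0, -0.05],
    [85, 0.07, 1.4, 0.13, 0.04, 0, -0.05],
    [85, 0.07, 2, 0.13, 0.04, 0, -0.05],
    [85, 0.07, 2.4, 0.13, 0.04, 0, -0.05],
    [85, 0.07, 2.4, 0.13, 0.04, 0, -0.05]
  ]
}}

```text
t: 32.62
eef_pos: [0.5544, -0.324, 0.0261]
tcp_rot: [-0.568, 0.568, -0.423, 0.42]
wrist_force: [-0.5, 0.3, -0.4]
opening: 0.0747
```

```bash
python3 - <<'E'
from h import *
st();go([.5551,-.3243,.0065],np.radians(16.9))
E
```

```text
t32.62 pos [ 0.5544 -0.324   0.0261] yaw z 16.83 tilt [-0.003  0.002 -1.   ] open 0.0747 F [-0.5  0.3 -0.4] q [ 0.38  1.01  0.15  1.64 -0.26  0.52  0.98]
alt False -> [0.017, 0.652, 0.02, 0.023, -0.012, -0.028]
alt True -> [0.017, 0.652, 0.02, 0.044, 29.988, 0.036]
```

>>> {"method": "jog_arm", "body": {
  "commands": [
    [85, 0.02, 0.3, 0.02, 0, 0, 0],
    [85, 0.02, 0.5, 0.02, 0, 0, 0],
    [85, 0.02, 0.64, 0.02, 0, 0, 0],
    [85, 0.02, 0.64, 0.02, 0, 0, 0],
    [85, 0.02, 0.64, 0.02, 0, 0, 0]
  ]
}}

```text
t: 33.03
eef_pos: [0.5553, -0.3245, 0.0071]
tcp_rot: [-0.568, 0.568, -0.423, 0.42]
wrist_force: [0.4, -0.1, -0.3]
opening: 0.075
```

>>> {"method": "jog_arm", "body": {
  "commands": [
    [0, 0, 0, 0, 0, 0, 0],
    [0, 0, 0, 0, 0, 0, 0],
    [0, 0, 0, 0, 0, 0, 0],
    [0, 0, 0, 0, 0, 0, 0],
    [0, 0, 0, 0, 0, 0, 0]
  ]
}}

```text
t: 33.45
eef_pos: [0.5555, -0.3247, 0.0075]
tcp_rot: [-0.568, 0.568, -0.422, 0.42]
wrist_force: [0.5, -0.5, 4.3]
opening: 0.0575
```

```bash
python3 - <<'E'
from h import *
st()
E
```

```text
t33.45 pos [ 0.5555 -0.3247  0.0075] yaw z 16.82 tilt [-0.002  0.002 -1.   ] open 0.0575 F [ 0.5 -0.5  4.3] q [ 0.38  1.04  0.15  1.63 -0.27  0.49  0.99]
```

>>> {"method": "jog_arm", "body": {
  "commands": [
    [0, 0, -0.5, 0, 0, 0, 0],
    [0, 0, -1.2, 0, 0, 0, 0],
    [0, 0, -2.2, 0, 0, 0, 0],
    [0, 0, -3.5, 0, 0, 0, 0],
    [0, 0, -4.7, 0, 0, 0, 0]
  ]
}}

```text
t: 33.87
eef_pos: [0.5554, -0.3247, 0.1508]
tcp_rot: [-0.568, 0.568, -0.423, 0.42]
wrist_force: [0.2, -0.4, -0.1]
opening: 0.0577
```

>>> {"method": "jog_arm", "body": {
  "commands": [
    [0, 0, -1, 0, 0, 0, 0],
    [0, 0, -2, 0, 0, 0, 0],
    [0, 0, -2.5, 0, 0, 0, 0],
    [0, 0, -2.5, 0, 0, 0, 0],
    [0, 0, -2.5, 0, 0, 0, 0]
  ]
}}

```text
t: 34.28
eef_pos: [0.5556, -0.3248, 0.2268]
tcp_rot: [0.568, -0.568, 0.422, -0.421]
wrist_force: [-0.4, 0.3, -1.9]
opening: 0.0577
```

```bash
python3 - <<'E'
from h import *
st(); c=wshot('w20.png'); go([.5738,.0815,.21],np.radians(-.3))
E
```

```text
t34.28 pos [ 0.5556 -0.3248  0.2268] yaw z 16.81 tilt [-0.001  0.001 -1.   ] open 0.0577 F [-0.4  0.3 -1.9] q [ 0.33  0.74  0.24  1.53 -0.21  0.9   0.93]
alt False -> [-12.761, 0.545, 4.518, 0.034, 2.853, -0.033]
alt True -> [-12.761, 0.545, 4.518, -0.047, -27.147, -0.048]
```

View pics/w20.png

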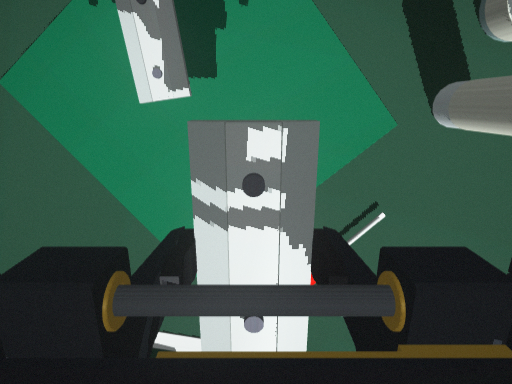

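>>> {"method": "jog_arm", "body": {
  "commands": [
    [0, -1.2, 0, 0.4, 0, 0.5, 0],
    [0, -2.5, 0, 0.9, 0, 1, 0],
    [0, -3.8, 0, 1.3, 0, 1.5, 0],
    [0, -5.1, 0, 1.8, 0, 2, 0],
    [0, -6.4, 0, 2.3, 0, 2.5, 0]
  ]
}}

```text
t: 34.75
eef_pos: [0.5637, -0.1186, 0.2238]
tcp_rot: [-0.506, 0.508, -0.496, 0.49]
wrist_force: [1.3, -0.2, -1.2]
opening: 0.0577
```

```bash
python3 - <<'E'
from h import *
st(); go([.5738,.0815,.21],np.radians(-.3))
E
```

```text
t34.75 pos [ 0.5637 -0.1186  0.2238] yaw z 1.63 tilt [-0.008  0.004 -1.   ] open 0.0577 F [ 1.3 -0.2 -1.2] q [-0.07  0.67  0.35  1.74 -0.3   0.79  0.45]
alt False -> [-6.656, 0.482, 0.531, 0.078, 0.321, -0.036]
alt True -> [-6.656, 0.482, 0.531, -0.055, -29.679, -0.121]
```

>>> {"method": "jog_arm", "body": {
  "commands": [
    [0, -1.2, 0, 0.1, 0.08, 0.3, 0],
    [0, -2.5, 0, 0.2, 0.08, 0.3, 0],
    [0, -3.8, 0, 0.3, 0.08, 0.3, 0],
    [0, -5.1, 0, 0.4, 0.08, 0.3, 0],
    [0, -6.1, 0.1, 0.5, 0.08, 0.3, 0]
  ]
}}

```text
t: 35.17
eef_pos: [0.572, 0.0689, 0.2197]
tcp_rot: [0.5, -0.5, 0.502, -0.498]
wrist_force: [1.1, -1.0, -0.6]
opening: 0.0574
```

>>> {"method": "jog_arm", "body": {
  "commands": [
    [0, -0.5, 0.3, 0.05, 0, 0, 0],
    [0, -0.5, 0.3, 0.05, 0, 0, 0],
    [0, -0.5, 0.3, 0.05, 0, 0, 0],
    [0, -0.5, 0.3, 0.05, 0, 0, 0],
    [0, -0.5, 0.3, 0.05, 0, 0, 0]
  ]
}}

```text
t: 35.58
eef_pos: [0.5732, 0.0816, 0.2105]
tcp_rot: [0.499, -0.499, 0.503, -0.499]
wrist_force: [0.3, -0.2, 0.0]
opening: 0.0577
```

```bash
python3 - <<'E'
from h import *
st(); go([.5738,.0815,.10],np.radians(-.3))
E
```

```text
t35.58 pos [0.5732 0.0816 0.2105] yaw z -0.18 tilt [-0.004  0.003 -1.   ] open 0.0577 F [ 0.3 -0.2  0. ] q [-0.44  0.69  0.38  1.75 -0.36  0.77  0.12]
alt False -> [0.013, 3.684, 0.034, 0.039, 0.02, -0.03]
alt True -> [0.013, 3.684, 0.034, -0.047, -29.98, -0.062]
```

>>> {"method": "jog_arm", "body": {
  "commands": [
    [0, 0, 0.8, 0.03, 0.04, 0, -0.03],
    [0, 0, 1.7, 0.03, 0.04, 0, -0.03],
    [0, 0, 2.6, 0.03, 0.04, 0, -0.03],
    [0, 0, 3.3, 0.03, 0.04, 0, -0.03],
    [0, 0, 3.5, 0.03, 0.04, 0, -0.03]
  ]
}}

```text
t: 36.0
eef_pos: [0.5718, 0.0799, 0.1028]
tcp_rot: [0.497, -0.5, 0.502, -0.501]
wrist_force: [-0.4, -0.9, -0.2]
opening: 0.0572
```

```bash
python3 - <<'E'
from h import *
st(); go([.5738,.0815,.087],np.radians(-.3)); c=wshot('w21.png')
E
```

```text
t36.00 pos [0.5718 0.0799 0.1028] yaw z -0.33 tilt [-0.005 -0.001 -1.   ] open 0.0572 F [-0.4 -0.9 -0.2] q [-0.38  0.84  0.29  1.83 -0.43  0.53  0.18]
alt False -> [-0.054, 0.527, 0.07, 0.048, -0.005, 0.013]
alt True -> [-0.054, 0.527, 0.07, -0.021, 29.995, 0.075]
```

View pics/w21.png

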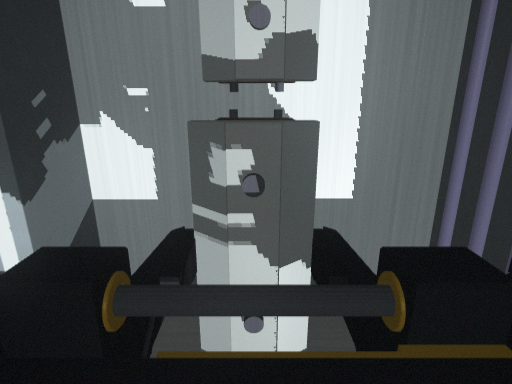

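>>> {"method": "jog_arm", "body": {
  "commands": [
    [0, -0.05, 0.2, 0.07, 0.05, 0, 0],
    [0, -0.05, 0.4, 0.07, 0.05, 0, 0],
    [0, -0.05, 0.53, 0.07, 0.05, 0, 0],
    [0, -0.05, 0.53, 0.07, 0.05, 0, 0],
    [0, -0.05, 0.53, 0.07, 0.05, 0, 0]
  ]
}}

```text
t: 36.47
eef_pos: [0.5745, 0.0816, 0.0878]
tcp_rot: [-0.499, 0.498, -0.501, 0.502]
wrist_force: [0.1, 0.4, -0.1]
opening: 0.0578
```

```bash
python3 - <<'E'
from h import *
st(); go([.5738,.0815,.0745],np.radians(-.3))
E
```

```text
t36.47 pos [0.5745 0.0816 0.0878] yaw z -0.32 tilt [ 0.002 -0.001 -1.   ] open 0.0578 F [ 0.1  0.4 -0.1] q [-0.38  0.87  0.27  1.83 -0.44  0.5   0.19]
alt False -> [0.002, 0.444, -0.024, -0.016, -0.003, 0.011]
alt True -> [0.002, 0.444, -0.024, -0.017, 29.997, -0.025]
```

>>> {"method": "jog_arm", "body": {
  "commands": [
    [0, 0, 0.12, -0.02, 0, 0, 0],
    [0, 0, 0.24, -0.02, 0, 0, 0],
    [0, 0, 0.36, -0.02, 0, 0, 0],
    [0, 0, 0.44, -0.02, 0, 0, 0],
    [0, 0, 0.44, -0.02, 0, 0, 0]
  ]
}}

```text
t: 36.88
eef_pos: [0.5738, 0.0816, 0.0746]
tcp_rot: [-0.499, 0.499, -0.501, 0.502]
wrist_force: [-1.4, -0.6, 1.6]
opening: 0.0579
```

```bash
python3 - <<'E'
from h import *
st()
E
```

```text
t36.88 pos [0.5738 0.0816 0.0746] yaw z -0.32 tilt [ 0.001 -0.001 -1.   ] open 0.0579 F [-1.4 -0.6  1.6] q [-0.37  0.89  0.26  1.84 -0.45  0.47  0.19]
```

>>> {"method": "jog_arm", "body": {
  "commands": [
    [85, 0, 0, 0, 0, 0, 0],
    [85, 0, 0, 0, 0, 0, 0],
    [85, 0, 0, 0, 0, 0, 0],
    [85, 0, -0.8, 0, 0, 0, 0],
    [85, 0, -1.8, 0, 0, 0, 0]
  ]
}}

```text
t: 37.3
eef_pos: [0.5719, 0.0815, 0.1272]
tcp_rot: [0.497, -0.5, 0.502, -0.501]
wrist_force: [0.9, -1.2, -0.0]
opening: 0.075
```

>>> {"method": "jog_arm", "body": {
  "commands": [
    [85, 0, -1.2, 0, 0, 0, 0],
    [85, 0, -2.4, 0, 0, 0, 0],
    [85, 0, -3.6, 0, 0, 0, 0],
    [85, 0, -4.8, 0, 0, 0, 0],
    [85, 0, -5.2, 0, 0, 0, 0]
  ]
}}

```text
t: 37.72
eef_pos: [0.575, 0.0815, 0.2885]
tcp_rot: [-0.499, 0.497, -0.5, 0.503]
wrist_force: [0.9, -0.3, 0.3]
opening: 0.0752
```

```bash
python3 - <<'E'
from h import *
st(); c=wshot('w22.png'); rects(c,'roof1',.085); shot('scene','s2.png')
a=cv2.imread('pics/s2.png'); cv2.imwrite('pics/s2c.png',cv2.resize(a[80:240,240:440],None,fx=3.5,fy=3.5,interpolation=cv2.INTER_CUBIC))
E
```

```text
t37.72 pos [0.575  0.0815 0.2885] yaw z -0.35 tilt [ 0.005 -0.001 -1.   ] open 0.0752 F [ 0.9 -0.3  0.3] q [-0.48  0.6   0.44  1.67 -0.31  0.94  0.07]
p0.95 px [252.  46.] ctr [0.5764 0.208 ] dim [0.0597 0.0924] long 91.0
p0.93 px [162. 339.] ctr [ 0.4435 -0.169 ] dim [0.0549 0.0864] long 114.2
p0.81 px [252. 161.] ctr [0.5749 0.0823] dim [0.0601 0.1296] long 89.7
```

View pics/w22.png

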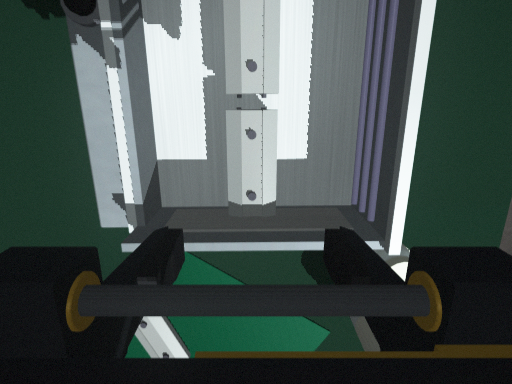

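View pics/s2c.png

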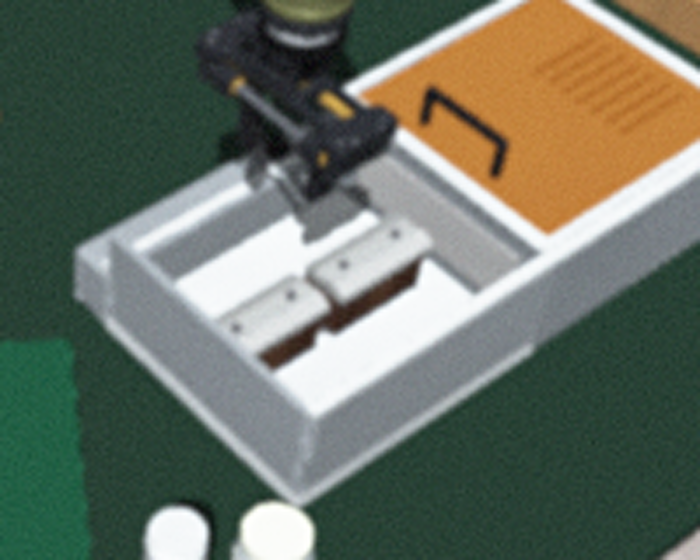

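Both vans are upright in the bay with their roofs flush. Next, closing the guard.

```bash
python3 - <<'E'
from h import *
go([.554,.363,.28],np.radians(90))
E
```

```text
alt False -> [-9.365, 0.121, -0.678, 0.023, -15.052, -0.008]
alt True -> [-9.365, 0.121, -0.678, 0.008, 14.948, 0.023]
```

>>> {"method": "jog_arm", "body": {
  "commands": [
    [70, -0.8, 0, 0, 0, -1.1, 0],
    [70, -1.8, 0, 0, 0, -2.2, 0],
    [70, -2.8, 0, 0, 0, -3.3, 0],
    [70, -3.8, 0, 0, 0, -4.4, 0],
    [70, -4.8, 0, 0, 0, -5.5, 0]
  ]
}}

```text
t: 38.28
eef_pos: [0.5722, 0.2271, 0.2813]
tcp_rot: [-0.62, 0.623, -0.339, 0.336]
wrist_force: [0.3, 0.2, -0.3]
opening: 0.0619
```

```bash
python3 - <<'E'
from h import *
st();go([.554,.363,.28],np.radians(90))
E
```

```text
t38.28 pos [0.5722 0.2271 0.2813] yaw z 33.01 tilt [-0.006 -0.002 -1.   ] open 0.0619 F [ 0.3  0.2 -0.3] q [-0.61  0.65  0.28  1.55 -0.2   0.98  0.31]
alt False -> [-4.13, 0.038, 1.961, 0.05, -9.498, -0.043]
alt True -> [-4.13, 0.038, 1.961, 0.05, 20.502, 0.058]
```

>>> {"method": "jog_arm", "body": {
  "commands": [
    [70, -0.8, 0, 0.4, 0, -1.1, 0],
    [70, -1.6, 0, 0.8, 0, -2.2, 0],
    [70, -2.4, 0, 1.2, 0, -3.3, 0],
    [70, -3.2, 0, 1.6, 0, -4.4, 0],
    [70, -4.1, 0, 1.9, 0, -5.5, 0]
  ]
}}

```text
t: 38.7
eef_pos: [0.5522, 0.3616, 0.2784]
tcp_rot: [-0.69, 0.694, -0.148, 0.142]
wrist_force: [0.3, -0.4, -0.5]
opening: 0.0621
```

>>> {"method": "jog_arm", "body": {
  "commands": [
    [70, 0, 0, 0, 0, -1.1, 0],
    [70, 0, 0, 0, 0, -2.2, 0],
    [70, 0, 0, 0, 0, -3.3, 0],
    [70, 0, 0, 0, 0, -4, 0],
    [70, 0, 0, 0, 0, -4, 0]
  ]
}}

```text
t: 39.12
eef_pos: [0.551, 0.361, 0.2758]
tcp_rot: [-0.705, 0.709, -0.002, -0.007]
wrist_force: [-0.6, 0.7, 0.6]
opening: 0.0618
```

```bash
python3 - <<'E'
from h import *
st();go([.554,.361,.171],np.radians(90));wshot('w23.png')
E
```

```text
t39.12 pos [0.551  0.361  0.2758] yaw z 90.42 tilt [-0.014 -0.007 -1.   ] open 0.0618 F [-0.6  0.7  0.6] q [-0.65  0.7  -0.    1.4  -0.    1.06  0.93]
alt False -> [0.147, 3.49, 0.021, 0.062, 0.069, -0.132]
alt True -> [0.147, 3.49, 0.021, -0.207, -29.93, -0.097]
```

View pics/w23.png

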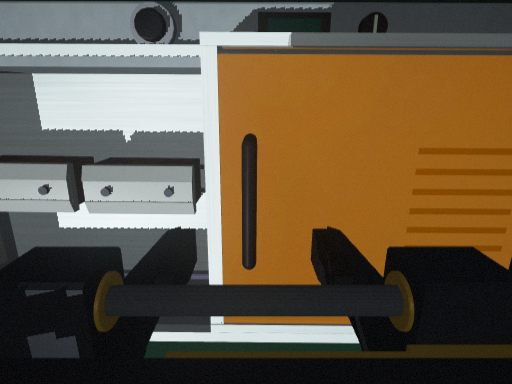

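Handle bar at px (249,200) lies between the fingers, slightly left of their middle. Descending and gripping.

>>> {"method": "jog_arm", "body": {
  "commands": [
    [70, 0.15, 0.8, 0, 0.06, 0, -0.13],
    [70, 0.15, 1.7, 0, 0.06, 0, -0.13],
    [70, 0.15, 2.6, 0, 0.06, 0, -0.13],
    [70, 0.15, 3.2, 0, 0.06, 0, -0.13],
    [70, 0.15, 3.45, 0, 0.06, 0, -0.13]
  ]
}}

```text
t: 39.58
eef_pos: [0.5519, 0.359, 0.1683]
tcp_rot: [-0.706, 0.709, -0.001, -0.003]
wrist_force: [0.1, -0.1, 0.5]
opening: 0.0616
```

>>> {"method": "jog_arm", "body": {
  "commands": [
    [0, 0, 0, 0, 0, 0, 0],
    [0, 0, 0, 0, 0, 0, 0],
    [0, 0, 0, 0, 0, 0, 0],
    [0, 0, 0, 0, 0, 0, 0],
    [0, 0, 0, 0, 0, 0, 0]
  ]
}}

```text
t: 40.0
eef_pos: [0.5526, 0.3595, 0.1696]
tcp_rot: [-0.706, 0.708, -0.001, -0.002]
wrist_force: [0.5, -0.3, -0.1]
opening: 0.0304
```

>>> {"method": "jog_arm", "body": {
  "commands": [
    [0, 0, 0, 0, 0, 0, 0],
    [0, 0, 0, 0, 0, 0, 0],
    [0, 0, 0, 0, 0, 0, 0],
    [0, 0, 0, 0, 0, 0, 0],
    [0, 0, 0, 0, 0, 0, 0]
  ]
}}

```text
t: 40.42
eef_pos: [0.5531, 0.3588, 0.1702]
tcp_rot: [-0.706, 0.708, -0.001, -0.001]
wrist_force: [-0.2, -2.2, 5.4]
opening: 0.0103
```

```bash
python3 - <<'E'
from h import *
st();go([.554,.043,.170],np.radians(90))
E
```

```text
t40.42 pos [0.5531 0.3588 0.1702] yaw z 90.05 tilt [-0.003 -0.003 -1.   ] open 0.0103 F [-0.2 -2.2  5.4] q [-0.64  0.81 -0.    1.52  0.    0.81  0.92]
alt False -> [0.021, 0.04, -10.526, 0.031, 0.008, -0.03]
alt True -> [0.021, 0.04, -10.526, -0.047, -29.992, -0.049]
```

>>> {"method": "jog_arm", "body": {
  "commands": [
    [0, 0, 0, -1, 0, 0, 0],
    [0, 0, 0, -2.2, 0, 0, 0],
    [0, 0, 0, -3.4, 0, 0, 0],
    [0, 0, 0, -4.6, 0, 0, 0],
    [0, 0, 0, -5.8, 0, 0, 0]
  ]
}}

```text
t: 40.83
eef_pos: [0.5534, 0.1863, 0.1703]
tcp_rot: [0.707, -0.707, -0.001, 0.002]
wrist_force: [3.8, 3.3, -7.3]
opening: 0.0102
```

>>> {"method": "jog_arm", "body": {
  "commands": [
    [0, 0, 0, -1.1, 0, 0, 0],
    [0, 0, 0, -2.2, 0, 0, 0],
    [0, 0, 0, -3.2, 0, 0, 0],
    [0, 0, 0, -3.8, 0, 0, 0],
    [0, 0, 0, -4.2, 0, 0, 0]
  ]
}}

```text
t: 41.25
eef_pos: [0.5538, 0.0587, 0.1702]
tcp_rot: [0.708, -0.707, 0.0, 0.001]
wrist_force: [-0.1, 3.6, -0.3]
opening: 0.0102
```

```bash
python3 - <<'E'
from h import *
st();go([.554,.043,.170],np.radians(90))
E
```

```text
t41.25 pos [0.5538 0.0587 0.1702] yaw z 90.05 tilt [-0.002  0.001 -1.   ] open 0.0102 F [-0.1  3.6 -0.3] q [-0.15  0.69 -0.06  1.84  0.07  0.61  1.32]
alt False -> [0.007, 0.006, -0.524, -0.012, 0.009, -0.016]
alt True -> [0.007, 0.006, -0.524, -0.025, -29.991, 0.019]
```

>>> {"method": "jog_arm", "body": {
  "commands": [
    [0, 0, 0, -0.2, 0, 0, 0],
    [0, 0, 0, -0.4, 0, 0, 0],
    [0, 0, 0, -0.5, 0, 0, 0],
    [0, 0, 0, -0.6, 0, 0, 0],
    [0, 0, 0, -0.7, 0, 0, 0]
  ]
}}

```text
t: 41.67
eef_pos: [0.5538, 0.0435, 0.1702]
tcp_rot: [0.71, -0.704, -0.002, 0.002]
wrist_force: [-2.0, 15.8, 0.4]
opening: 0.0104
```

>>> {"method": "jog_arm", "body": {
  "commands": [
    [0, 0, 0, -0.1, 0, 0, 0],
    [0, 0, 0, -0.2, 0, 0, 0],
    [0, 0, 0, -0.25, 0, 0, 0],
    [0, 0, 0, -0.25, 0, 0, 0],
    [0, 0, 0, -0.25, 0, 0, 0]
  ]
}}

```text
t: 42.08
eef_pos: [0.5538, 0.0437, 0.1702]
tcp_rot: [0.713, -0.701, -0.004, 0.005]
wrist_force: [-1.4, 14.1, 0.7]
opening: 0.0103
```

>>> {"method": "jog_arm", "body": {
  "commands": [
    [0, 0, 0, 0, 0, 0, 0],
    [25, 0, 0, 0, 0, 0, 0],
    [25, 0, 0, 0, 0, 0, 0],
    [25, 0, 0, 0, 0, 0, 0],
    [25, 0, 0, 0, 0, 0, 0]
  ]
}}

```text
t: 42.5
eef_pos: [0.554, 0.0427, 0.1701]
tcp_rot: [0.712, -0.702, -0.004, 0.004]
wrist_force: [-0.5, 0.4, -0.2]
opening: 0.022
```

```bash
python3 - <<'E'
from h import *
st();go([.554,.0435,.27],np.radians(90))
E
```

```text
t42.50 pos [0.554  0.0427 0.1701] yaw z 90.64 tilt [-0.001  0.015 -1.   ] open 0.0220 F [-0.5  0.4 -0.2] q [-0.1   0.69 -0.08  1.85  0.07  0.6   1.36]
alt False -> [-0.001, -3.33, 0.077, -0.144, 0.106, -0.006]
alt True -> [-0.001, -3.33, 0.077, -0.009, -29.893, 0.225]
```

>>> {"method": "jog_arm", "body": {
  "commands": [
    [25, 0, -0.5, 0.01, 0, 0, 0],
    [25, 0, -1.2, 0.03, 0, 0, 0],
    [25, 0, -2.2, 0.05, -0.1, 0, 0],
    [25, 0, -3.2, 0.08, -0.14, 0.1, 0],
    [25, 0, -3.8, 0.08, -0.14, 0.1, 0]
  ]
}}

```text
t: 42.92
eef_pos: [0.5551, 0.0434, 0.287]
tcp_rot: [0.707, -0.707, -0.001, -0.001]
wrist_force: [0.9, -0.5, -0.8]
opening: 0.0218
```

```bash
python3 - <<'E'
from h import *
st();a=shot('top','t4.png'); c=wshot('w24.png')
cv2.imwrite('pics/t4c.png',cv2.resize(cv2.cvtColor(a['color'],cv2.COLOR_RGB2BGR)[125:250,5:215],None,fx=3.8,fy=3.8,interpolation=cv2.INTER_CUBIC))
print([(round(d['p'],2),np.round(d['at'],3).tolist()) for d in spot_in('wrist','start_top')])
E
```

```text
t42.92 pos [0.5551 0.0434 0.287 ] yaw z 90.00 tilt [ 0.003  0.001 -1.   ] open 0.0218 F [ 0.9 -0.5 -0.8] q [-0.11  0.54 -0.08  1.72  0.05  0.89  1.36]
[(0.59, [0.401, 0.256, 0.097])]
```

View pics/t4c.png

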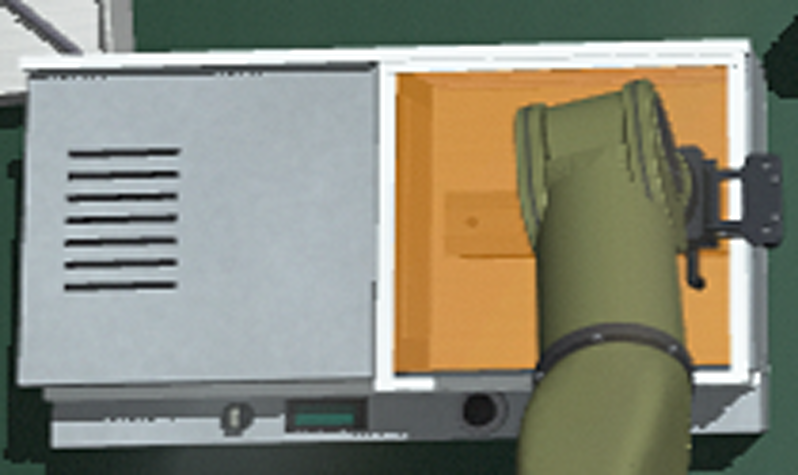

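View pics/w24.png

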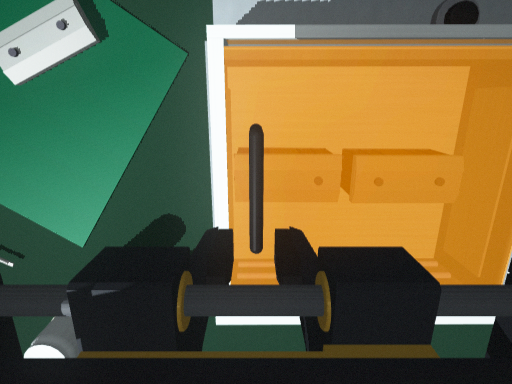

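Guard fully shut: its right edge is back against the frame, and it stopped hard at 14–16 N. Both vans show under the tint. Now to the button, with fingers shut and a slight tilt so the gripper body clears the pane.

```bash
python3 - <<'E'
from h import *
c=wshot('w25.png'); print(bp(c,461,13,.094))
go([.398,.2505,.2],np.radians(90))
E
```

```text
[0.39886785 0.24892864 0.094     ]
alt False -> [-5.194, 2.8, 6.92, -0.0, -0.0, -0.004]
alt True -> [-5.194, 2.8, 6.92, 0.007, 30.0, -0.0]
```

>>> {"method": "jog_arm", "body": {
  "commands": [
    [0, -0.9, 0, 1.1, 0, 0, 0],
    [0, -1.8, 0, 2.2, 0, 0, 0],
    [0, -2.7, 0, 3.3, 0, 0, 0],
    [0, -3.6, 0, 4.4, 0, 0, 0],
    [0, -4.5, 0, 5.5, 0, 0, 0]
  ]
}}

```text
t: 43.53
eef_pos: [0.4195, 0.2046, 0.2825]
tcp_rot: [-0.706, 0.708, -0.002, -0.001]
wrist_force: [0.3, 0.6, 0.5]
opening: 0.0003
```

>>> {"method": "jog_arm", "body": {
  "commands": [
    [0, -0.5, 0.5, 1, 0, 0, -0.5],
    [0, -0.7, 1, 1.4, 0, 0, -1],
    [0, -0.7, 2, 1.4, 0, 0, -1],
    [0, -0.7, 2.9, 1.4, 0, 0, -1],
    [0, -0.7, 2.9, 1.4, 0, 0, -1]
  ]
}}

```text
t: 43.95
eef_pos: [0.3946, 0.2445, 0.1908]
tcp_rot: [-0.703, 0.71, 0.033, 0.032]
wrist_force: [-0.1, -0.6, 0.3]
opening: 0.0004
```

```bash
python3 - <<'E'
from h import *
st();P,r,s=pose(); print((r.inv().apply(np.array([.398,.2505,.12])-P)/.03).round(3)); c=wshot('w26.png')
E
```

```text
t43.95 pos [0.3946 0.2445 0.1908] yaw z 90.06 tilt [ 0.092 -0.009 -0.996] open 0.0004 F [-0.1 -0.6  0.3] q [-0.71  0.55  0.01  2.16  0.17  0.37  0.71]
[-0.104  2.357  0.22 ]
```

View pics/w26.png

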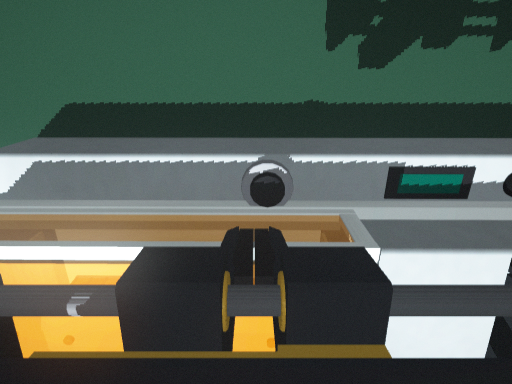

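```bash
python3 - <<'E'
from h import *
c=wshot('w27.png'); 
for z in (.088,.092,.096): print(bp(c,267,189,z).round(4))
b=bp(c,267,189,.094)
P,r,s=pose(); print((r.inv().apply(np.array([b[0]-.003,b[1],.115])-P)/.03).round(3))
E
```

```text
[0.4069 0.2549 0.088 ]
[0.4053 0.2547 0.092 ]
[0.4038 0.2546 0.096 ]
[-0.123  2.645  0.32 ]
```

>>> {"method": "jog_arm", "body": {
  "commands": [
    [0, -0.1, 0.6, 0.25, 0, 0, 0],
    [0, -0.1, 1.2, 0.25, 0, 0, 0],
    [0, -0.1, 1.8, 0.25, 0, 0, 0],
    [0, -0.1, 2.3, 0.25, 0, 0, 0],
    [0, -0.1, 2.3, 0.25, 0, 0, 0]
  ]
}}

```text
t: 44.47
eef_pos: [0.4016, 0.252, 0.1245]
tcp_rot: [-0.704, 0.708, 0.033, 0.035]
wrist_force: [-0.2, -0.8, 0.4]
opening: 0.0002
```

```bash
python3 - <<'E'
from h import *
st();P,r,s=pose(); print((r.inv().apply(np.array([.400,.2525,.098])-P)/.03).round(3)); print((r.inv().apply([0,0,-.01])/.03).round(3)); c=wshot('w28.png')
E
```

```text
t44.47 pos [0.4016 0.252  0.1245] yaw z 89.84 tilt [ 0.097 -0.006 -0.995] open 0.0002 F [-0.2 -0.8  0.4] q [-0.73  0.69  0.05  2.2   0.2   0.19  0.68]
[-0.14   0.875  0.023]
[-0.032  0.332  0.002]
```

View pics/w28.png

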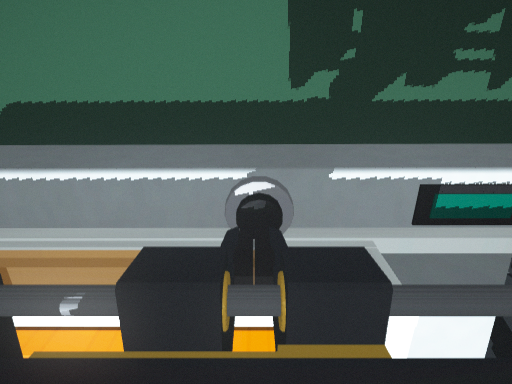

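```bash
python3 - <<'E'
from h import *
c=wshot('w29.png'); 
for z in (.09,.096): print(bp(c,259,213,z).round(4))
E
```

```text
[0.4021 0.2546 0.09  ]
[0.3991 0.2545 0.096 ]
```

>>> {"method": "jog_arm", "body": {
  "commands": [
    [0, -0.05, 0.3, 0.07, 0, 0, 0],
    [0, -0.08, 0.6, 0.07, 0, 0, 0],
    [0, -0.1, 0.8, 0.07, 0, 0, 0],
    [0, -0.1, 0.8, 0.07, 0, 0, 0],
    [0, -0.1, 0.8, 0.07, 0, 0, 0]
  ]
}}

```text
t: 44.98
eef_pos: [0.4014, 0.2544, 0.1022]
tcp_rot: [-0.705, 0.708, 0.034, 0.036]
wrist_force: [0.5, -0.2, 0.6]
opening: 0.0005
```

>>> {"method": "jog_arm", "body": {
  "commands": [
    [0, -0.01, 0.08, 0, 0, 0, 0],
    [0, -0.02, 0.15, 0, 0, 0, 0],
    [0, -0.02, 0.2, 0, 0, 0, 0],
    [0, -0.02, 0.2, 0, 0, 0, 0],
    [0, -0.02, 0.2, 0, 0, 0, 0]
  ]
}}

```text
t: 45.4
eef_pos: [0.4015, 0.2546, 0.0963]
tcp_rot: [-0.705, 0.708, 0.034, 0.036]
wrist_force: [-0.5, 0.2, 2.1]
opening: 0.0005
```

>>> {"method": "jog_arm", "body": {
  "commands": [
    [0, -0.01, 0.08, 0, 0, 0, 0],
    [0, -0.02, 0.16, 0, 0, 0, 0],
    [0, -0.02, 0.22, 0, 0, 0, 0],
    [0, -0.02, 0.26, 0, 0, 0, 0],
    [0, -0.02, 0.26, 0, 0, 0, 0]
  ]
}}

```text
t: 45.82
eef_pos: [0.4015, 0.2546, 0.0904]
tcp_rot: [-0.705, 0.707, 0.035, 0.036]
wrist_force: [-5.2, -1.9, 31.7]
opening: 0.0005
```

```bash
python3 - <<'E'
from h import *
st()
E
```

```text
t45.82 pos [0.4015 0.2546 0.0904] yaw z 89.86 tilt [ 0.101 -0.003 -0.995] open 0.0005 F [-5.2 -1.9 31.7] q [-0.75  0.77  0.07  2.21  0.2   0.09  0.66]
```

Button bottomed out (6 mm travel, force rising to 32 N). Backing off.

>>> {"method": "jog_arm", "body": {
  "commands": [
    [0, 0, -0.2, 0, 0, 0, 0],
    [0, 0, -0.8, 0, 0, 0, 0],
    [0, 0.1, -1.8, 0, 0, 0, 0],
    [0, 0.3, -3, 0, 0, 0, 0],
    [0, 0.4, -4.2, 0, 0, 0, 0]
  ]
}}

```text
t: 46.23
eef_pos: [0.4006, 0.2544, 0.2179]
tcp_rot: [-0.705, 0.708, 0.034, 0.036]
wrist_force: [1.3, 1.0, -0.2]
opening: 0.0003
```

>>> {"method": "jog_arm", "body": {
  "commands": [
    [0, -0.3, -1, 1, 0, 0, 1],
    [0, -0.6, -2, 2, 0, 0, 1],
    [0, -1, -2.5, 3, 0, 0, 1],
    [0, -1.5, -2.5, 4, 0, 0, 1],
    [0, -2, -2.5, 5, 0, 0, 1]
  ]
}}

```text
t: 46.65
eef_pos: [0.3335, 0.4076, 0.2873]
tcp_rot: [-0.707, 0.707, -0.002, -0.0]
wrist_force: [0.9, 0.6, -0.5]
opening: 0.0002
```

>>> {"method": "jog_arm", "body": {
  "commands": [
    [0, -1, 0, 1, 0, 0, 0],
    [0, -2, 0, 2, 0, 0, 0],
    [0, -3, 0, 3, 0, 0, 0],
    [0, -4, 0, 4, 0, 0, 0],
    [0, -4, 0, 4, 0, 0, 0]
  ]
}}

```text
t: 47.07
eef_pos: [0.2051, 0.5338, 0.287]
tcp_rot: [0.708, -0.706, 0.0, 0.006]
wrist_force: [0.3, -0.4, 0.6]
opening: 0.0002
```

```bash
python3 - <<'E'
from h import *
st();a=shot('top','t5.png'); shot('scene','s5.png')
cv2.imwrite('pics/t5c.png',cv2.resize(cv2.cvtColor(a['color'],cv2.COLOR_RGB2BGR)[125:250,5:215],None,fx=3.8,fy=3.8,interpolation=cv2.INTER_CUBIC))
f=lambda x,y,z:bp(a,5+x/3.8,125+y/3.8,z).round(4)
for n in ['roof1','van1','guard','guard_handle']: print(n,[(round(d['p'],2),np.round(d['at'],3).tolist()) for d in spot_in('top',n)][:6])
E
```

```text
t47.07 pos [0.2051 0.5338 0.287 ] yaw z 90.49 tilt [-0.009  0.003 -1.   ] open 0.0002 F [ 0.3 -0.4  0.6] q [-1.22  0.56 -0.11  1.67  0.06  0.91  0.24]
roof1 []
van1 [(0.75, [0.36, -0.618, 0.011])]
guard []
guard_handle [(0.76, [0.57, 0.165, 0.15])]
```

View pics/t5c.png

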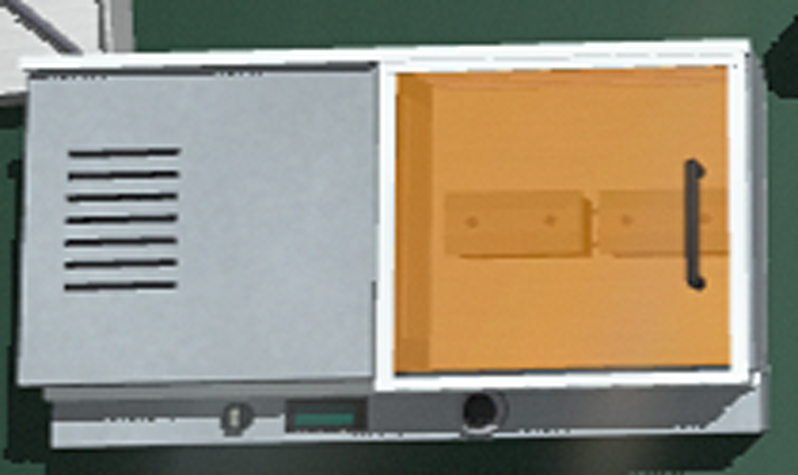

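View pics/s5.png

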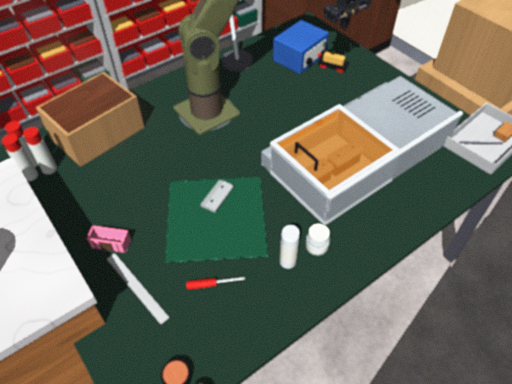

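```bash
python3 - <<'E'
from h import *
print(arm.sign_off())
E
```

```text
the job is handed in; nothing more can be done
None
```

The job is done and handed in at about 47 s of the 210 s allowed; sign-off gave no verdict.

- **Vans and roofs:** Only two vans were on the mat. Both now stand upright in the bay, each with a roof on. Each roof touched down within about 1 mm of the expected fully seated height, and in the pictures both look flush and square. The third roof is the spare, still on the mat; I had moved the gripper down around it but never closed on it.
- **Guard:** I slid it open to its stop, and after the roofs were on, slid it shut until it stopped hard against about 15 N. The final top picture shows it shut.
- **Start button:** Pressed only after the guard was shut, through its full 6 mm of travel. The wrist force reached 32 N at the bottom of the press, then I released it and backed the arm away.
- **Left alone:** The jar, spray can, screwdriver and pink look-alike van look unmoved in the final scene picture.

**Checks that disagreed:** My camera fixes of the button varied by about 6 mm, so I aimed between them; the press still bottomed out. In the last top picture the network failed to find the roofs and the guard, probably because the roofs are under the tinted pane. I judged those from the picture itself.

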